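# Pack the glue-up tote

## Task

Get the tote ready for the glue-up: stand the two glue bottles from the drip board in the two empty bottle cells, one per cell, lowering each clear of the divider tops so that it ends upright on the cell floor beside the bottle already there. Carry the blue tray by its handle and tip it so that all three clamp pads slide into the wide bay without touching the pads with the fingers, then set the empty tray flat on the bench. Keep the bottles upright, do not bang them on the dividers or drop them in from a height, do not shove the tote, and leave the tin, the clamp and the ear defenders alone.

Things in the scene. Friction and masses are not known exactly. Their poses are not given: they have to be found in the camera images.
- tote: open plywood box, 254 (x) x 248 (y) x 80 mm high, 8 mm walls and floor, 2.2 kg, loose on the bench. Origin: centre of its underside; x and y along its sides, z up. Along its +y side three bottle cells in a row along x; the rest, on its -y side, is one wide undivided bay. Wall tops at 80 mm
- dividers: the cell partitions, 8 mm thick, tops 70 mm above the bench (10 mm below the tote's rim): one along x at tote y = +38 mm, parting cells from bay, and two across at tote x = -41 and +41 mm. Fixed in the tote, same origin and axes as the tote
- cell_near (a point): centre of the floor of the cell at the tote's -x end (tote x = -82, y = +79 mm, 8 mm above the bench); each cell is 74 x 74 mm inside
- cell_mid (a point): the same for the middle cell (tote x = 0): it already holds one of the three bottles
- cell_far (a point): the same for the cell at the tote's +x end (tote x = +82 mm)
- bay (a point): centre of the bay's floor (tote x = 0, y = -41 mm, 8 mm above the bench); the bay is 238 mm along tote x and 150 mm along tote y inside
- drip_board: flat grey board 200 (x) x 90 (y) x 8 mm fixed to the bench, on which two glue bottles stand. Origin: centre of its underside
- glue_yellow_mid (a point): yellow squeeze glue bottle, 156 mm tall, 0.18 to 0.35 kg: straight round body 58 mm in diameter from its foot to 120 mm up, then a shoulder and a slim nozzle. Starts upright, either on the drip board or already in the tote's middle cell. Point: on its axis, half-way up (78 mm above its foot); z up its axis
- glue_white_mid (a point): white squeeze glue bottle, 156 mm tall, 0.18 to 0.35 kg: straight round body 58 mm in diameter from its foot to 120 mm up, then a shoulder and a slim nozzle. Starts upright, either on the drip board or already in the tote's middle cell. Point: on its axis, half-way up (78 mm above its foot); z up its axis
- glue_blue_mid (a point): blue squeeze glue bottle, 156 mm tall, 0.18 to 0.35 kg: straight round body 58 mm in diameter from its foot to 120 mm up, then a shoulder and a slim nozzle. Starts upright, either on the drip board or already in the tote's middle cell. Point: on its axis, half-way up (78 mm above its foot); z up its axis
- tray: blue parts tray, 160 (x) x 116 (y) mm, 0.32 kg, with a smooth white floor 5 mm thick and walls 35 mm high on three sides; the -x end is open, and pieces slide off over that edge. Origin: centre of its underside; z up. Pads on it start to slide at a slope of about 18 to 26 degrees
- tray_handle (a point): centre of the tray's bridge handle: a straight wooden bar along the tray's y, 18 mm thick (x), 28 mm high, 100 mm long between two uprights, over the middle of the tray (tray x = y = 0), its centre 86 mm above the tray's underside; pieces pass beneath it. Axes as the tray's
- lacquer_tin: bystander: black and orange tin, 87 mm across, 108 mm high, origin under its centre
- bar_clamp: bystander: steel bar clamp with a red handle, 300 x 100 mm, lying flat, 26 mm high; origin under the middle of its bar
- ear_defenders: bystander: red ear defenders lying on the bench, about 180 x 160 x 80 mm; origin under the midpoint between the cups
- pad_1_mid (a point): wooden clamp pad 1, 60 (x) x 40 (y) x 22 mm (z), 40 g, loose on the tray at the start; point: its centre
- pad_2_mid (a point): wooden clamp pad 2, 60 (x) x 40 (y) x 22 mm (z), 40 g, loose on the tray at the start; point: its centre
- pad_3_mid (a point): wooden clamp pad 3, 60 (x) x 40 (y) x 22 mm (z), 40 g, loose on the tray at the start; point: its centre
There are look-alikes about, which are no part of the job. Of the things that look like the part that bears glue_blue_mid, the largest one is meant.

How it is judged:
By the outcome, as a careful person would: the job done as asked, in the order asked, and still so for the second after the job is handed in, with the robot touching nothing.
It also fails if it takes over 72 s, if anything falls off the work surface, if the arm or the gripper's body presses on something with over 40 N, if the wrist force passes 120 N, or if a joint passes its speed limit or range.

## Robot

A 6-joint arm with a two-finger parallel gripper is mounted at the origin on the work surface. World frame = base frame: x ahead of the robot, y to its left, z up, the work surface at z = 0. Lengths are in m, angles in rad, forces in N, time in s.
With the tool pointing down it reaches from about 0.425 to 0.95 m from the base axis. Payload 3.5 kg.
Tool frame: the origin (TCP) lies at the very end of the fingers, on their centre line; the grasp point (between the pads) lies 19 mm behind it; z points along the fingers, y is the line along which they close (so a half turn about z gives the same grasp; the last joint's range is limited). The gripper opens to 85 mm and grips with 20 to 120 N. Pads are 22 mm wide; open, the fingers measure 114 mm over their backs; the gripper's body (76 mm by 85 mm) begins 54 mm behind the grasp point. The pads swing forward as they close: fully open they stand 13 mm farther back than shut.
Start: joints at [1.047, 0.286, 1.577, -0, 1.279, -0.15], TCP at [0.246, 0.628, 0.231] pointing down, gripper open.
Joint ranges: [-2.77, 2.77], [-0.9, 2.22], [0.21, 2.48], [-1.53, 4.67], [0.24, 2.81], [-2.84, 2.84]. Speed limits (rad/s): [2.79, 2.79, 3.14, 3.14, 3.14, 3.14].

## Interface

Orientations are given as a unit quaternion [w, x, y, z].
In Python, from plant import * gives the robot as it stands.
- The arm moves only by the tool servo_tool, never from a script. Its argument "steps" is a list of rows, each a list of 4 numbers: the shift along the tool's x, y, z each as a share of 0.3 m, from -1 to 1, then the turn about the tool's z as a share of 180 degrees, from -1 to 1. In form: [[tx, ty, tz, twist], ...]. A call has 1 to 5 rows; each row shifts and turns the commanded pose from where the row before left it, along the tool's axes as they then stand; what a row does not reach is not made up. A row lasts 1/10 s, in which the tool goes at most 50 mm and 8.59 degrees, less where a joint would pass 70% of its speed; a pose out of reach is approached as far as the arm can. A call with a number of a shift or a turn outside -1 to 1 is refused whole. A call with a gripper value outside its range is refused whole. "grip" is the opening, from 0 (shut) to 1 (fully open), set as the call begins (left out, the last holds). The fingers move at their own pace and stop on an object; "newtons" is the grip in N (left out, the last holds). Time passes only in rows, so rows that do not move let the fingers close. It gives the time, the measured TCP pose, the force, the opening and the grip force at its end, in the units of the state.
- get_obs(): the state, without advancing time (a new reading comes with each control period).
- camera(name): name is "scene" or "top"; returns a dict with "img" (400x640x3 uint8, red, green, blue), "z_map" (400x640 float32, m along the optical axis (not along the pixel's ray), 0 where there is no reading), "camera_matrix" (3x3 intrinsics, pixels), "k1" (the pictures are not rectified: a ray, as slopes to the right and down, at radius r is drawn at 1 + k1 r^2 times it, then the intrinsics apply), "pose" (4x4, takes a point from camera to world coordinates). Camera axes: x right, y up, looking along -z (the intrinsics and any distortion apply to the point x, -y, -z); pixel columns grow to the right and rows downward; lengths in m; the calibration is good to about 2 mm. A picture is of the moment at which its call begins.
- hand_in(): hands the job in; it is judged then, once.
The state is a dict: "time_s": time; "q": joint angles; "qvel": joint speeds; "effort": joint torques, N m; "ee_pos": TCP position; "orientation": TCP orientation; "contact_force": force on the tool from outside, world axes, zero at the start; "torque": the same for the moment, N m; "grip_width": finger opening in m; "gripper_force": force on a finger pad.
Only numpy, scipy, OpenCV 4.12 (cv2) and the standard library are available. Lean on these libraries where they do the work, as an engineer would, in place of code of your own. Each camera call takes 0.05 s, during which the arm holds its last target. There are 200 camera calls.

## Working session

There is one attempt and no reset: what is moved stays moved. The work goes in short steps, Python scripts to look and compute and a tool call to move; the robot and the scene stay as the last step left them, time stands still between calls to the robot, and variables do not carry over. Pictures are saved under pics/ and viewed, at most 10 in all, crops included, and the job is handed in when it is done.

Besides the shell and the picture viewer there is one more tool, called after "Request:" by a JSON object that holds its "name" and its "arguments". servo_tool: Moves the arm, as the interface text tells. Its arguments: {"type":"object","properties":{"steps":{"type":"array"},"grip":{"type":"number"},"newtons":{"type":"number"}},"required":["steps"]}

```bash
ls; mkdir -p pics; cat > h.py <<'E'
import numpy as np, cv2
from plant import *
def snap(n):
    c=camera(n); np.savez(''+n+'.npz',**c); return c
def load(n): return dict(np.load(''+n+'.npz'))
def cloud(c):
    K=c['camera_matrix'];h,w=c['z_map'].shape
    u,v=np.meshgrid(np.arange(w),np.arange(h))
    p=cv2.undistortPoints(np.stack([u,v],-1).reshape(-1,1,2).astype(float),K,np.array([float(c['k1']),0,0,0])).reshape(h,w,2)
    z=c['z_map'];P=np.stack([p[...,0]*z,-p[...,1]*z,-z],-1)
    W=P@c['pose'][:3,:3].T+c['pose'][:3,3]; W[z==0]=np.nan
    return W
E
python3 - <<'E'
from h import *
for n in("top","scene"):
    c=snap(n); cv2.imwrite(f'pics/{n}0.png',c['img'][...,::-1]); print(n,c['pose'].round(3),c['camera_matrix'],c['k1'])
print(get_obs())
E
```

```text
pics
top [[-0.009  0.988 -0.154  0.371]
 [-1.    -0.009  0.004  0.068]
 [ 0.003  0.154  0.988  1.34 ]
 [ 0.     0.     0.     1.   ]] [[403.76384683   0.         312.55796463]
 [  0.         403.76384683 201.77786735]
 [  0.           0.           1.        ]] -0.028982935323186305
scene [[ 0.82  -0.301  0.487  1.161]
 [ 0.572  0.464 -0.676 -0.793]
 [-0.023  0.833  0.553  0.799]
 [ 0.     0.     0.     1.   ]] [[471.00798008   0.         318.21917087]
 [  0.         471.00798008 200.09063666]
 [  0.           0.           1.        ]] -0.03284372025752074
{'time_s': 0.1, 'q': array([ 1.04696407e+00,  2.87118169e-01,  1.57805196e+00, -9.75744099e-06,
        1.27858667e+00, -1.50011587e-01]), 'qvel': array([ 1.72969813e-03, -3.19551638e-03, -2.44953020e-03,  8.38958861e-05,
        9.79414890e-04,  9.84065335e-04]), 'effort': array([ 2.03210468e-03, -4.07295871e+01, -2.93699169e+01, -6.30301861e-05,
        3.39339276e-03, -1.62347122e-07]), 'ee_pos': array([0.2461716 , 0.62786569, 0.23004653]), 'orientation': array([-3.53307950e-04,  1.85822438e-01,  9.82582745e-01, -1.02277957e-03]), 'contact_force': array([ 0.08504392, -0.95791379,  0.20023849]), 'torque': array([ 0.00998962, -0.00978211, -0.03158563]), 'gripper_force': 0.0, 'grip_width': 0.08535418048108219}
```

View pics/top0.png

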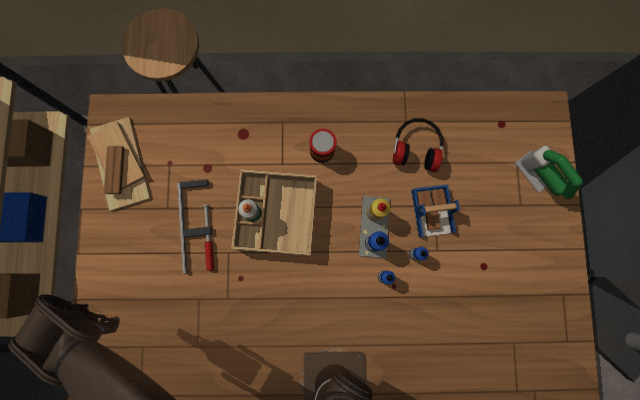

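View pics/scene0.png

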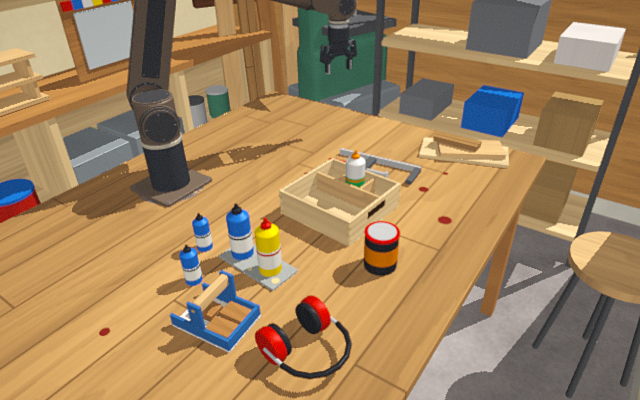

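```bash
python3 - <<'E'
from h import *
c=load('top');im=c['img'][...,::-1]
a=im[175:295,355:470];b=im[165:260,225:325]
A=cv2.resize(a,None,fx=5,fy=5,interpolation=3)[:600];cv2.imwrite('pics/c1.png',A)
W=cloud(c)
np.set_printoptions(suppress=True,precision=4)
def reg(u0,u1,v0,v1,z0,z1,name):
    w=W[v0:v1,u0:u1].reshape(-1,3);w=w[(w[:,2]>z0)&(w[:,2]<z1)]
    r=cv2.minAreaRect((w[:,:2]*1000).astype(np.float32))
    print(name,len(w),'mean',w.mean(0),'rect',r)
    return w
reg(225,325,165,260,.074,.084,'tote rim')
reg(225,325,165,260,.066,.074,'dividers')
reg(238,262,195,225,.085,.2,'white')
reg(368,392,195,220,.1,.2,'yellow')
reg(364,392,228,255,.1,.2,'blue')
reg(408,465,180,240,.085,.12,'handle')
reg(408,465,180,240,.028,.045,'tray rim')
reg(408,465,180,240,.003,.045,'tray all')
reg(355,395,195,262,.005,.012,'board')
W2=cloud(load('scene'))
W=W2
reg(220,255,200,265,.03,.12,'blue s')
reg(250,285,215,280,.03,.12,'yel s')
reg(170,265,270,350,.085,.12,'handle s')
reg(170,265,270,350,.003,.045,'tray s')
reg(280,400,155,245,.074,.084,'tote s')
E
```

```text
tote rim 809 mean [0.5388 0.1888 0.0798] rect ((539.2128295898438, 183.2515411376953), (248.34249877929688, 254.35943603515625), 84.84126281738281)
dividers 357 mean [0.5513 0.2334 0.07  ] rect ((535.5885620117188, 182.8495635986328), (236.3721160888672, 247.97503662109375), 85.13533782958984)
white 326 mean [0.5391 0.2571 0.1345] rect ((541.864990234375, 260.3122253417969), (56.518714904785156, 56.537620544433594), 84.5270004272461)
yellow 308 mean [ 0.5386 -0.1396  0.1361] rect ((540.6414794921875, -141.8688507080078), (55.928611755371094, 55.336822509765625), 6.784581184387207)
blue 319 mean [ 0.4399 -0.1324  0.1369] rect ((440.50341796875, -134.53724670410156), (54.92863464355469, 56.72273635864258), 88.99491882324219)
handle 266 mean [ 0.5441 -0.3342  0.0984] rect ((544.989990234375, -335.2678527832031), (33.69619369506836, 116.68865203857422), 6.306218147277832)
tray rim 530 mean [ 0.5605 -0.332   0.0328] rect ((545.06201171875, -336.9892578125), (160.6633758544922, 119.54218292236328), 6.292198657989502)
tray all 1719 mean [ 0.5467 -0.3397  0.02  ] rect ((552.3060302734375, -3
[... 270 characters left out ...]
rect ((453.32232666015625, -148.7720184326172), (58.82391357421875, 33.49351501464844), 49.699119567871094)
yel s 759 mean [ 0.5505 -0.1597  0.0747] rect ((514.7388916015625, -147.97503662109375), (54.71319580078125, 115.73817443847656), 84.8236083984375)
handle s 605 mean [ 0.5485 -0.3429  0.096 ] rect ((544.8514404296875, -338.53021240234375), (36.269554138183594, 117.88063049316406), 6.606778144836426)
tray s 3248 mean [ 0.5586 -0.3303  0.0231] rect ((527.6480712890625, -324.25537109375), (225.6514434814453, 297.7437744140625), 40.67539596557617)
tote s 728 mean [0.5554 0.1624 0.0773] rect ((609.1002197265625, 153.93740844726562), (297.8821716308594, 403.1283264160156), 84.06443786621094)
```

View pics/c1.png

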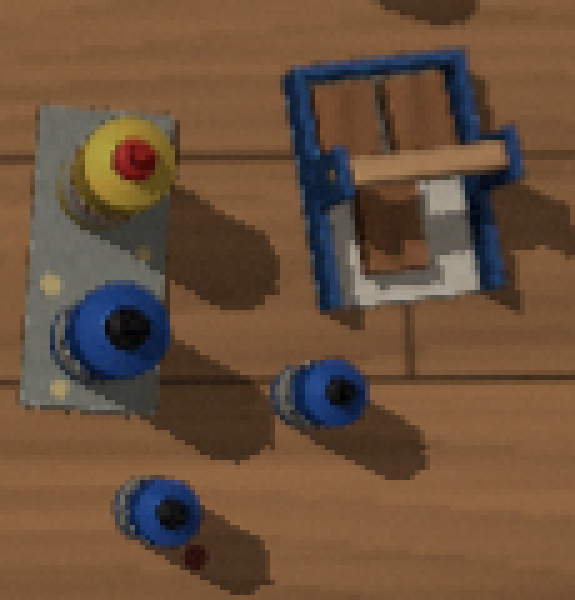

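The top view shows the blue candidates at (377,241), which is large and on the drip board, and at (420,254) and (387,278), which are small and on the bench. The crop confirms the large one on the board, beside the yellow at (380,208). White stands in the middle cell. The tray's open end faces the robot.

First I line the closing axis up with tote y and go above the blue bottle.

Request:
{"name": "servo_tool", "arguments": {"steps": [[0,0,0,-0.045],[0,0,0,-0.045],[-0.14,0,0,0],[-0.14,0,0,0],[-0.14,0,0,0]], "grip": 1, "newtons": 60}}

```text
time_s: 0.6
ee_pos: [0.3726, 0.6167, 0.2307]
orientation: [-0.0, 0.045, 0.999, -0.0]
contact_force: [-1.0, 0.2, -0.3]
grip_width: 0.0856
gripper_force: 0.0
```

Request:
{"name": "servo_tool", "arguments": {"steps": [[-0.14,0,0,0],[-0.14,0,0,0],[-0.14,0,0,0],[0,-0.15,0,0],[0,-0.15,0,0]]}}

```text
time_s: 1.1
ee_pos: [0.4902, 0.5144, 0.2264]
orientation: [-0.002, 0.046, 0.999, -0.002]
contact_force: [0.5, 0.1, 1.3]
grip_width: 0.0853
gripper_force: 0.0
```

Request:
{"name": "servo_tool", "arguments": {"steps": [[0,-0.15,0,0],[0,-0.15,0,0],[0,-0.15,0,0],[0,-0.15,0,0],[0,-0.15,0,0]]}}

```text
time_s: 1.6
ee_pos: [0.468, 0.29, 0.2307]
orientation: [-0.0, 0.045, 0.999, -0.0]
contact_force: [0.9, 0.5, 0.5]
grip_width: 0.0856
gripper_force: 0.0
```

Request:
{"name": "servo_tool", "arguments": {"steps": [[0,-0.15,0,0],[0,-0.15,0,0],[0,-0.15,0,0],[0,-0.15,0,0],[0,-0.15,0,0]]}}

```text
time_s: 2.1
ee_pos: [0.4474, 0.0662, 0.2309]
orientation: [-0.0, 0.045, 0.999, -0.0]
contact_force: [0.5, -1.1, 0.4]
grip_width: 0.085
gripper_force: 0.0
```

Request:
{"name": "servo_tool", "arguments": {"steps": [[0,-0.15,0,0],[0,-0.15,0,0],[0,-0.15,0,0],[0,-0.1,0,0],[0,0,0,0]]}}

```text
time_s: 2.6
ee_pos: [0.4327, -0.0995, 0.2311]
orientation: [-0.0, 0.048, 0.999, -0.0]
contact_force: [0.3, 0.6, -0.2]
grip_width: 0.0856
gripper_force: 0.0
```

```bash
cat >> h.py <<'E'
from scipy.spatial.transform import Rotation as Ro
def to(x,y,z,ang=84.84):
    "tool-axis shares (total) needed to reach world TCP, and twist in shares"
    o=get_obs();w,a,b,c=o['orientation'];R=Ro.from_quat([a,b,c,w]).as_matrix()
    d=R.T@(np.array([x,y,z])-o['ee_pos'])/0.3
    an=np.degrees(np.arctan2(R[1,1],R[0,1]))
    print('t',round(o['time_s'],2),'pos',o['ee_pos'].round(4),'yang',an.round(2),'tilt',np.degrees(np.arccos(-R[2,2])).round(2),'F',o['contact_force'].round(1),'w',round(o['grip_width'],4),'gf',round(o['gripper_force'],1))
    print('shares',d.round(3),'twist',round(((an-ang+90)%180-90)/180,4))
E
python3 - <<'E'
from h import *
to(.4405,-.1345,.095)
# circle fits
from scipy.optimize import least_squares
W=cloud(load('top'))
for n,(u0,u1,v0,v1) in dict(white=(238,262,195,225),yellow=(364,392,195,222),blue=(360,392,228,255)).items():
    w=W[v0:v1,u0:u1].reshape(-1,3);w=w[(w[:,2]>.04 if n!='white' else w[:,2]>.1)];w=w[w[:,2]<.115]
    r=least_squares(lambda p:np.hypot(w[:,0]-p[0],w[:,1]-p[1])-.029,w[:,:2].mean(0)+[.01,0],loss='soft_l1',f_scale=.002)
    print(n,len(w),r.x.round(4),np.abs(r.fun).mean())
w=W[125:165,305:340].reshape(-1,3);w=w[(w[:,2]>.09)];print('tin',w.mean(0))
E
```

```text
t 2.6 pos [ 0.4327 -0.0995  0.2311] yang 84.49 tilt 0.05 F [ 0.3  0.6 -0.2] w 0.0856 gf 0.0
shares [-0.037 -0.113  0.454] twist -0.002
white 18 [0.5429 0.2608] 0.0002594116249829226
yellow 83 [ 0.5419 -0.1435] 0.00034673219195653426
blue 66 [ 0.4411 -0.1357] 0.00037716750517899285
tin [0.75670934 0.02950506 0.10740913]
```

Request:
{"name": "servo_tool", "arguments": {"steps": [[-0.04,-0.117,0,-0.002],[0,0,0.1,0],[0,0,0.1,0],[0,0,0.1,0],[0,0,0,0]]}}

```text
time_s: 3.1
ee_pos: [0.4389, -0.13, 0.1366]
orientation: [-0.005, 0.042, 0.999, 0.003]
contact_force: [0.2, 0.8, -0.9]
grip_width: 0.0852
gripper_force: 0.0
```

```bash
python3 - <<'E'
from h import *
to(.4411,-.1357,.095)
E
```

```text
t 3.1 pos [ 0.4389 -0.13    0.1366] yang 85.18 tilt 0.61 F [ 0.2  0.8 -0.9] w 0.0852 gf 0.0
shares [-0.01  -0.019  0.138] twist 0.0019
```

Request:
{"name": "servo_tool", "arguments": {"steps": [[-0.008,-0.019,0.05,0.002],[0,0,0.05,0],[0,0,0.036,0],[0,0,0,0]]}}

```text
time_s: 3.5
ee_pos: [0.4435, -0.1377, 0.0999]
orientation: [-0.001, 0.045, 0.999, 0.001]
contact_force: [-0.1, 0.8, -0.1]
grip_width: 0.0854
gripper_force: 0.0
```

```bash
python3 - <<'E'
from h import *
to(.4411,-.1357,.095)
E
```

```text
t 3.5 pos [ 0.4435 -0.1377  0.0999] yang 84.82 tilt 0.13 F [-0.1  0.8 -0.1] w 0.0854 gf 0.0
shares [0.008 0.006 0.016] twist -0.0001
```

Request:
{"name": "servo_tool", "arguments": {"steps": [[0.008,0.006,0.014,0],[0,0,0,0]]}}

```text
time_s: 3.7
ee_pos: [0.4417, -0.1362, 0.0966]
orientation: [0.0, 0.045, 0.999, -0.0]
contact_force: [-0.5, -0.2, 0.6]
grip_width: 0.0851
gripper_force: 0.0
```

Request:
{"name": "servo_tool", "arguments": {"steps": [[0,0,0,0],[0,0,0,0],[0,0,0,0],[0,0,0,0],[0,0,0,0]], "grip": 0.4, "newtons": 50}}

```text
time_s: 4.2
ee_pos: [0.4425, -0.1368, 0.0972]
orientation: [0.001, 0.046, 0.999, -0.0]
contact_force: [0.2, 2.1, 4.0]
grip_width: 0.0562
gripper_force: 54.1
```

```bash
python3 - <<'E'
from h import *
to(.4411,-.1357,.23)
E
```

```text
t 4.2 pos [ 0.4425 -0.1368  0.0972] yang 84.78 tilt 0.1 F [0.2 2.1 4. ] w 0.0562 gf 54.1
shares [ 0.004  0.003 -0.443] twist -0.0003
```

Request:
{"name": "servo_tool", "arguments": {"steps": [[0,0,-0.05,0],[0,0,-0.1,0],[0,0,-0.1,0],[0,0,-0.1,0],[0,0,-0.1,0]]}}

```text
time_s: 4.7
ee_pos: [0.4407, -0.1361, 0.231]
orientation: [-0.001, 0.046, 0.999, 0.0]
contact_force: [0.7, 0.1, -2.8]
grip_width: 0.0561
gripper_force: 53.8
```

```bash
python3 - <<'E'
from h import *
to(.4646,.2694,.235)
E
```

```text
t 4.7 pos [ 0.4407 -0.1361  0.231 ] yang 84.78 tilt 0.16 F [ 0.7  0.1 -2.8] w 0.0561 gf 53.8
shares [ 0.044  1.353 -0.012] twist -0.0003
```

Request:
{"name": "servo_tool", "arguments": {"steps": [[0,0.05,-0.01,0],[0,0.1,0,0],[0,0.12,0,0],[0,0.12,0,0],[0,0.12,0,0]]}}

```text
time_s: 5.2
ee_pos: [0.4547, 0.0171, 0.2329]
orientation: [-0.001, 0.046, 0.999, 0.0]
contact_force: [0.8, -0.4, -2.1]
grip_width: 0.0559
gripper_force: 54.0
```

Request:
{"name": "servo_tool", "arguments": {"steps": [[0,0.12,0,0],[0,0.12,0,0],[0,0.12,0,0],[0,0.12,0,0],[0,0.12,0,0]]}}

```text
time_s: 5.7
ee_pos: [0.4711, 0.1963, 0.2328]
orientation: [-0.001, 0.045, 0.999, -0.001]
contact_force: [0.9, -0.2, -1.7]
grip_width: 0.0564
gripper_force: 54.0
```

Request:
{"name": "servo_tool", "arguments": {"steps": [[0.02,0.1,0,0],[0.02,0.07,0,0],[0,0.04,0,0],[0,0,0,0],[0,0,0,0]]}}

```text
time_s: 6.2
ee_pos: [0.4657, 0.2582, 0.2336]
orientation: [-0.001, 0.046, 0.999, -0.001]
contact_force: [-0.1, -0.6, -2.7]
grip_width: 0.0561
gripper_force: 54.0
```

```bash
python3 - <<'E'
from h import *
to(.4646,.2694,.235)
c=snap('scene');cv2.imwrite('pics/s1.png',cv2.resize(c['img'][90:260,220:440,::-1],None,fx=3.4,fy=3.4,interpolation=3))
E
```

```text
t 6.2 pos [0.4657 0.2582 0.2336] yang 84.78 tilt 0.09 F [-0.1 -0.6 -2.7] w 0.0561 gf 54.0
shares [ 0.007  0.037 -0.005] twist -0.0003
```

View pics/s1.png

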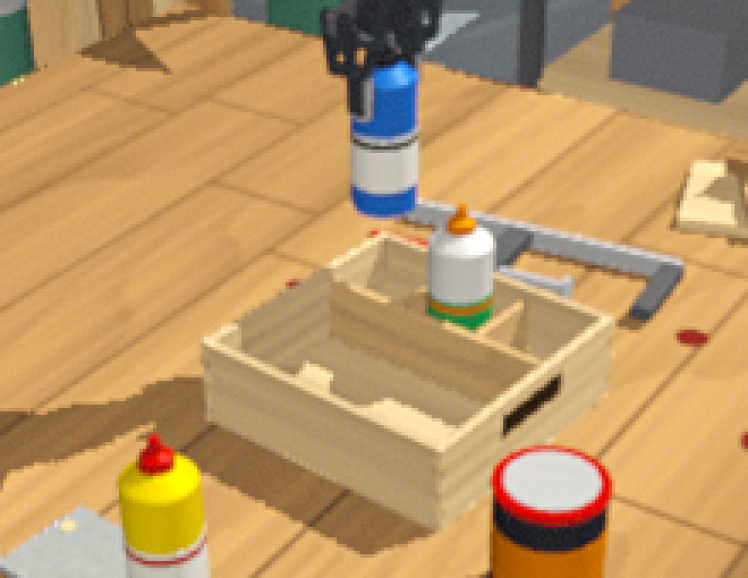

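The blue bottle hangs upright over the near cell at crop pixel (385,210), and white stands in the mid cell at (462,270). I centre it and lower partway.

Request:
{"name": "servo_tool", "arguments": {"steps": [[0.004,0.037,0,0],[0,0,0,0],[0,0,0.07,0],[0,0,0.07,0],[0,0,0,0]]}}

```text
time_s: 6.75
ee_pos: [0.4635, 0.2691, 0.1889]
orientation: [-0.003, 0.046, 0.999, -0.001]
contact_force: [-0.0, -0.6, -3.0]
grip_width: 0.0563
gripper_force: 54.1
```

```bash
python3 - <<'E'
from h import *
to(.4655,.2694,.097)
E
```

```text
t 6.75 pos [0.4635 0.2691 0.1889] yang 84.77 tilt 0.41 F [-0.  -0.6 -3. ] w 0.0563 gf 54.1
shares [-0.008  0.003  0.306] twist -0.0004
```

Request:
{"name": "servo_tool", "arguments": {"steps": [[-0.007,0.003,0.05,0],[0,0,0.06,0],[0,0,0.06,0],[0,0,0.06,0],[0,0,0,0]]}}

```text
time_s: 7.25
ee_pos: [0.4665, 0.2702, 0.1209]
orientation: [-0.002, 0.046, 0.999, -0.001]
contact_force: [-0.0, -0.1, -1.9]
grip_width: 0.0565
gripper_force: 54.1
```

```bash
python3 - <<'E'
from h import *
to(.4655,.2694,.097)
E
```

```text
t 7.25 pos [0.4665 0.2702 0.1209] yang 84.77 tilt 0.27 F [-0.  -0.1 -1.9] w 0.0565 gf 54.1
shares [ 0.003 -0.003  0.08 ] twist -0.0004
```

Request:
{"name": "servo_tool", "arguments": {"steps": [[0.003,-0.003,0.03,0],[0,0,0.025,0],[0,0,0.015,0],[0,0,0.006,0],[0,0,0,0]]}}

```text
time_s: 7.75
ee_pos: [0.4668, 0.27, 0.1005]
orientation: [-0.0, 0.045, 0.999, -0.0]
contact_force: [-0.3, -0.1, -2.2]
grip_width: 0.056
gripper_force: 54.1
```

```bash
python3 - <<'E'
from h import *
to(.4655,.2694,.097)
E
```

```text
t 7.75 pos [0.4668 0.27   0.1005] yang 84.79 tilt 0.01 F [-0.3 -0.1 -2.2] w 0.056 gf 54.1
shares [ 0.004 -0.002  0.012] twist -0.0003
```

Still 3 mm up, with the weight on the hand.

Request:
{"name": "servo_tool", "arguments": {"steps": [[0,0,0.006,0],[0,0,0.006,0],[0,0,0,0]]}}

```text
time_s: 8.05
ee_pos: [0.4672, 0.2701, 0.0973]
orientation: [0.0, 0.046, 0.999, 0.0]
contact_force: [-0.2, 0.8, -1.6]
grip_width: 0.0563
gripper_force: 54.2
```

```bash
python3 - <<'E'
from h import *
to(.4655,.2694,.097)
E
```

```text
t 8.05 pos [0.4672 0.2701 0.0973] yang 84.78 tilt 0.06 F [-0.2  0.8 -1.6] w 0.0563 gf 54.2
shares [ 0.005 -0.003  0.001] twist -0.0003
```

Request:
{"name": "servo_tool", "arguments": {"steps": [[0,0,0.004,0],[0,0,0.003,0],[0,0,0,0]]}}

```text
time_s: 8.35
ee_pos: [0.4676, 0.2702, 0.0973]
orientation: [0.001, 0.045, 0.999, -0.0]
contact_force: [-3.4, -1.0, 7.6]
grip_width: 0.0561
gripper_force: 55.3
```

Request:
{"name": "servo_tool", "arguments": {"steps": [[0,0,0,0],[0,0,0,0],[0,0,0,0],[0,0,0,0]], "grip": 1}}

```text
time_s: 8.75
ee_pos: [0.4667, 0.2699, 0.0946]
orientation: [-0.0, 0.046, 0.999, -0.0]
contact_force: [-1.3, 0.7, 0.8]
grip_width: 0.0852
gripper_force: 0.0
```

Request:
{"name": "servo_tool", "arguments": {"steps": [[0,0,-0.05,0],[0,0,-0.1,0],[0,0,-0.14,0],[0,0,-0.14,0],[0,0,0,0]]}}

```text
time_s: 9.25
ee_pos: [0.4707, 0.2715, 0.233]
orientation: [0.007, 0.045, 0.999, 0.003]
contact_force: [0.4, -0.3, 0.5]
grip_width: 0.0856
gripper_force: 0.0
```

```bash
python3 - <<'E'
from h import *
to(.5419,-.1435,.226)
E
```

```text
t 9.25 pos [0.4707 0.2715 0.233 ] yang 84.8 tilt 0.88 F [ 0.4 -0.3  0.5] w 0.0856 gf 0.0
shares [-0.362 -1.356  0.02 ] twist -0.0002
```

Request:
{"name": "servo_tool", "arguments": {"steps": [[-0.03,-0.13,0,0],[-0.03,-0.13,0,0],[-0.03,-0.13,0,0],[-0.03,-0.13,0,0],[-0.04,-0.13,0,0]]}}

```text
time_s: 9.75
ee_pos: [0.4966, 0.07, 0.2243]
orientation: [0.0, 0.045, 0.999, 0.0]
contact_force: [0.9, 1.4, 0.8]
grip_width: 0.0857
gripper_force: 0.0
```

Request:
{"name": "servo_tool", "arguments": {"steps": [[-0.04,-0.13,0,0],[-0.04,-0.13,0,0],[-0.04,-0.13,0,0],[-0.04,-0.13,0,0],[-0.04,-0.13,0,0]]}}

```text
time_s: 10.25
ee_pos: [0.5389, -0.1299, 0.2243]
orientation: [0.0, 0.046, 0.999, -0.0]
contact_force: [0.9, 1.0, 1.5]
grip_width: 0.0853
gripper_force: 0.0
```

Request:
{"name": "servo_tool", "arguments": {"steps": [[0,-0.05,0,0],[0,0,0,0],[0,0,0,0]]}}

```text
time_s: 10.55
ee_pos: [0.5371, -0.1423, 0.2237]
orientation: [-0.0, 0.046, 0.999, 0.0]
contact_force: [0.9, 0.5, 0.9]
grip_width: 0.0855
gripper_force: 0.0
```

```bash
python3 - <<'E'
from h import *
to(.5419,-.1435,.096)
E
```

```text
t 10.55 pos [ 0.5371 -0.1423  0.2237] yang 84.77 tilt 0.06 F [0.9 0.5 0.9] w 0.0855 gf 0.0
shares [-0.016 -0.003  0.426] twist -0.0004
```

Request:
{"name": "servo_tool", "arguments": {"steps": [[-0.016,-0.003,0,0],[0,0,0.1,0],[0,0,0.1,0],[0,0,0.09,0],[0,0,0,0]]}}

```text
time_s: 11.05
ee_pos: [0.5395, -0.1417, 0.1324]
orientation: [-0.004, 0.045, 0.999, 0.002]
contact_force: [-1.6, 0.2, -2.1]
grip_width: 0.0854
gripper_force: 0.0
```

```bash
python3 - <<'E'
from h import *
to(.5419,-.1435,.096)
E
```

```text
t 11.05 pos [ 0.5395 -0.1417  0.1324] yang 84.9 tilt 0.53 F [-1.6  0.2 -2.1] w 0.0854 gf 0.0
shares [-0.01  -0.006  0.121] twist 0.0003
```

Request:
{"name": "servo_tool", "arguments": {"steps": [[-0.007,-0.006,0.06,0],[0,0,0.06,0],[0,0,0,0],[0,0,0,0]]}}

```text
time_s: 11.45
ee_pos: [0.5449, -0.1461, 0.1022]
orientation: [0.001, 0.045, 0.999, -0.0]
contact_force: [0.4, -0.1, -0.5]
grip_width: 0.0854
gripper_force: 0.0
```

```bash
python3 - <<'E'
from h import *
to(.5419,-.1435,.096)
E
```

```text
t 11.45 pos [ 0.5449 -0.1461  0.1022] yang 84.84 tilt 0.07 F [ 0.4 -0.1 -0.5] w 0.0854 gf 0.0
shares [0.011 0.008 0.021] twist -0.0
```

Request:
{"name": "servo_tool", "arguments": {"steps": [[0.011,0.008,0.017,0],[0,0,0,0],[0,0,0,0]]}}

```text
time_s: 11.75
ee_pos: [0.5412, -0.1437, 0.0963]
orientation: [0.0, 0.045, 0.999, -0.0]
contact_force: [-0.6, -0.0, 0.2]
grip_width: 0.0852
gripper_force: 0.0
```

Request:
{"name": "servo_tool", "arguments": {"steps": [[0,0,0,0],[0,0,0,0],[0,0,0,0],[0,0,0,0],[0,0,0,0]], "grip": 0.4, "newtons": 50}}

```text
time_s: 12.25
ee_pos: [0.5418, -0.1441, 0.0965]
orientation: [0.001, 0.046, 0.999, -0.0]
contact_force: [0.5, -0.2, 3.5]
grip_width: 0.0563
gripper_force: 53.8
```

Request:
{"name": "servo_tool", "arguments": {"steps": [[0,0,-0.05,0],[0,0,-0.1,0],[0,0,-0.1,0],[0,0,-0.1,0],[0,0,-0.1,0]]}}

```text
time_s: 12.75
ee_pos: [0.5401, -0.1434, 0.2315]
orientation: [-0.001, 0.046, 0.999, 0.0]
contact_force: [0.5, 0.6, -1.7]
grip_width: 0.0569
gripper_force: 53.8
```

```bash
python3 - <<'E'
from h import *
to(.628,.2546,.235)
E
```

```text
t 12.75 pos [ 0.5401 -0.1434  0.2315] yang 84.78 tilt 0.13 F [ 0.5  0.6 -1.7] w 0.0569 gf 53.8
shares [-0.171  1.348 -0.011] twist -0.0003
```

Request:
{"name": "servo_tool", "arguments": {"steps": [[-0.05,0.05,0,0],[-0.05,0.1,0,0],[-0.05,0.12,0,0],[-0.02,0.12,0,0],[0,0.12,0,0]]}}

```text
time_s: 13.25
ee_pos: [0.6057, 0.0052, 0.2302]
orientation: [-0.001, 0.046, 0.999, 0.0]
contact_force: [0.9, 0.1, -1.8]
grip_width: 0.0568
gripper_force: 53.8
```

Request:
{"name": "servo_tool", "arguments": {"steps": [[0,0.12,0,0],[0,0.12,0,0],[0,0.12,0,0],[0,0.12,0,0],[0,0.12,0,0]]}}

```text
time_s: 13.75
ee_pos: [0.6213, 0.1845, 0.2302]
orientation: [-0.001, 0.045, 0.999, -0.0]
contact_force: [-0.2, -1.3, -1.9]
grip_width: 0.0565
gripper_force: 53.8
```

Request:
{"name": "servo_tool", "arguments": {"steps": [[0,0.1,0,0],[0,0.07,0,0],[0,0.06,0,0],[0,0,0,0],[0,0,0,0]]}}

```text
time_s: 14.25
ee_pos: [0.6281, 0.2516, 0.2303]
orientation: [-0.001, 0.045, 0.999, -0.001]
contact_force: [0.3, -0.2, -2.4]
grip_width: 0.0568
gripper_force: 53.9
```

```bash
python3 - <<'E'
from h import *
to(.628,.2546,.0965)
E
```

```text
t 14.25 pos [0.6281 0.2516 0.2303] yang 84.81 tilt 0.09 F [ 0.3 -0.2 -2.4] w 0.0568 gf 53.9
shares [0.001 0.01  0.446] twist -0.0002
```

Request:
{"name": "servo_tool", "arguments": {"steps": [[0.001,0.01,0.05,0],[0,0,0.06,0],[0,0,0.04,0],[0,0,0,0],[0,0,0,0]]}}

```text
time_s: 14.75
ee_pos: [0.628, 0.2545, 0.1845]
orientation: [-0.001, 0.046, 0.999, -0.0]
contact_force: [-0.0, 0.7, -1.6]
grip_width: 0.0568
gripper_force: 53.9
```

```bash
python3 - <<'E'
from h import *
to(.628,.2546,.0965)
E
```

```text
t 14.75 pos [0.628  0.2545 0.1845] yang 84.76 tilt 0.11 F [-0.   0.7 -1.6] w 0.0568 gf 53.9
shares [-0.     0.001  0.293] twist -0.0005
```

Request:
{"name": "servo_tool", "arguments": {"steps": [[0,0,0.05,0],[0,0,0.06,0],[0,0,0.06,0],[0,0,0.05,0],[0,0,0.03,0]]}}

```text
time_s: 15.25
ee_pos: [0.6269, 0.2546, 0.1073]
orientation: [-0.002, 0.045, 0.999, -0.001]
contact_force: [-0.9, 0.3, -1.3]
grip_width: 0.0566
gripper_force: 53.9
```

Request:
{"name": "servo_tool", "arguments": {"steps": [[0,0,0.015,0],[0,0,0.01,0],[0,0,0,0]]}}

```text
time_s: 15.55
ee_pos: [0.6286, 0.255, 0.1033]
orientation: [0.0, 0.045, 0.999, 0.0]
contact_force: [-0.5, 0.2, -2.0]
grip_width: 0.0561
gripper_force: 53.9
```

```bash
python3 - <<'E'
from h import *
to(.628,.2546,.0965)
E
```

```text
t 15.55 pos [0.6286 0.255  0.1033] yang 84.78 tilt 0.02 F [-0.5  0.2 -2. ] w 0.0561 gf 53.9
shares [ 0.002 -0.001  0.023] twist -0.0003
```

Request:
{"name": "servo_tool", "arguments": {"steps": [[0,0,0.008,0],[0,0,0.008,0],[0,0,0.006,0],[0,0,0.003,0],[0,0,0,0]]}}

```text
time_s: 16.05
ee_pos: [0.6287, 0.255, 0.0966]
orientation: [0.0, 0.045, 0.999, 0.0]
contact_force: [-0.8, -0.3, 0.8]
grip_width: 0.0564
gripper_force: 54.2
```

```bash
python3 - <<'E'
from h import *
to(.628,.2546,.0965)
E
```

```text
t 16.05 pos [0.6287 0.255  0.0966] yang 84.79 tilt 0.04 F [-0.8 -0.3  0.8] w 0.0564 gf 54.2
shares [ 0.002 -0.002  0.   ] twist -0.0003
```

Request:
{"name": "servo_tool", "arguments": {"steps": [[0,0,0,0],[0,0,0,0],[0,0,0,0],[0,0,0,0]], "grip": 1}}

```text
time_s: 16.45
ee_pos: [0.6285, 0.255, 0.0958]
orientation: [0.0, 0.046, 0.999, 0.0]
contact_force: [-0.2, -0.5, 0.8]
grip_width: 0.0857
gripper_force: 0.0
```

Request:
{"name": "servo_tool", "arguments": {"steps": [[0,0,-0.05,0],[0,0,-0.1,0],[0,0,-0.14,0],[0,0,-0.14,0],[0,0,0,0]]}}

```text
time_s: 16.95
ee_pos: [0.6325, 0.256, 0.2357]
orientation: [0.008, 0.045, 0.999, 0.002]
contact_force: [0.6, 0.9, 0.9]
grip_width: 0.0852
gripper_force: 0.0
```

Request:
{"name": "servo_tool", "arguments": {"steps": [[0.08,-0.14,-0.03,0],[0.1,-0.14,0,0],[0.1,-0.14,0,0],[0.1,-0.14,0,0],[0.1,-0.14,0,0]]}}

```text
time_s: 17.45
ee_pos: [0.4688, 0.0627, 0.2345]
orientation: [0.001, 0.045, 0.999, -0.0]
contact_force: [0.9, -1.3, -0.2]
grip_width: 0.0855
gripper_force: 0.0
```

Request:
{"name": "servo_tool", "arguments": {"steps": [[0,-0.12,0,0],[0.05,0,0,0],[0.05,0,0,0],[0.05,0,0,0],[0.05,0,0,0]]}}

```text
time_s: 17.95
ee_pos: [0.4066, 0.0332, 0.2345]
orientation: [0.001, 0.046, 0.999, -0.0]
contact_force: [-0.5, -0.4, -0.6]
grip_width: 0.0858
gripper_force: 0.0
```

```bash
python3 - <<'E'
from h import *
to(.43,0,.25);print(get_obs()['q'].round(3))
E
```

```text
t 17.95 pos [0.4066 0.0332 0.2345] yang 84.75 tilt 0.08 F [-0.5 -0.4 -0.6] w 0.0858 gf 0.0
shares [-0.088 -0.103 -0.051] twist -0.0005
[-0.168 -0.348  2.19   0.     1.299 -1.648]
```

Request:
{"name": "servo_tool", "arguments": {"steps": [[0.06,0,0,0],[0.06,0,0,0],[0.06,0,0,0],[0.06,0,0,0],[0.06,0,0,0]]}}

```text
time_s: 18.45
ee_pos: [0.3168, 0.0416, 0.2344]
orientation: [0.001, 0.045, 0.999, -0.0]
contact_force: [0.1, 0.4, 0.7]
grip_width: 0.0852
gripper_force: 0.0
```

Request:
{"name": "servo_tool", "arguments": {"steps": [[0.06,0,0,0],[0.06,0,0,0],[0.06,0,0,0],[0,0,0,0]]}}

```text
time_s: 18.85
ee_pos: [0.263, 0.0466, 0.2343]
orientation: [0.002, 0.046, 0.999, -0.0]
contact_force: [1.0, 0.1, 0.1]
grip_width: 0.0854
gripper_force: 0.0
```

```bash
python3 - <<'E'
from h import *
to(.43,0,.25);print(get_obs()['q'].round(3))
E
```

```text
t 18.85 pos [0.263  0.0466 0.2343] yang 84.78 tilt 0.19 F [1.  0.1 0.1] w 0.0854 gf 0.0
shares [-0.569 -0.104 -0.05 ] twist -0.0003
[-0.212 -0.818  2.457 -0.     1.499 -1.692]
```

Request:
{"name": "servo_tool", "arguments": {"steps": [[0.06,0,0,0],[0.06,0,0,0],[0.06,0,0,0],[0,0,0,0]]}}

```text
time_s: 19.25
ee_pos: [0.2368, 0.0581, 0.2375]
orientation: [-0.008, 0.045, 0.999, -0.002]
contact_force: [-0.1, -0.2, -0.5]
grip_width: 0.0855
gripper_force: 0.0
```

```bash
python3 - <<'E'
from h import *
to(.43,0,.25);print(get_obs()['q'].round(3))
E
```

```text
t 19.25 pos [0.2368 0.0581 0.2375] yang 84.87 tilt 1.0 F [-0.1 -0.2 -0.5] w 0.0855 gf 0.0
shares [-0.658 -0.135 -0.052] twist 0.0001
[-0.178 -0.894  2.483 -0.007  1.568 -1.66 ]
```

Request:
{"name": "servo_tool", "arguments": {"steps": [[0,0.1,0,0],[0,0.1,0,0],[0.16,-0.03,0,0],[0.16,-0.03,0,0],[0.16,-0.03,0,0]]}}

```text
time_s: 19.75
ee_pos: [0.1671, 0.158, 0.2381]
orientation: [-0.031, 0.046, 0.998, -0.021]
contact_force: [0.5, 0.4, -0.2]
grip_width: 0.0856
gripper_force: 0.0
```

```bash
cat >> h.py <<'E'
def ori():
    o=get_obs();w,a,b,c=o['orientation'];R=Ro.from_quat([a,b,c,w]).as_matrix();z=R[:,2]
    print('lean',np.degrees(np.arccos(-z[2])).round(2),'az of -z',np.degrees(np.arctan2(-z[1],-z[0])).round(1),'q',o['q'].round(3),'R',R.round(3).tolist())
E
python3 - <<'E'
from h import *
to(.43,0,.25);ori()
E
```

```text
t 19.75 pos [0.1671 0.158  0.2381] yang 84.79 tilt 4.28 F [ 0.5  0.4 -0.2] w 0.0856 gf 0.0
shares [-0.918 -0.446 -0.074] twist -0.0003
lean 4.28 az of -z 31.9 q [ 0.324 -0.894  2.483 -0.017  1.625 -1.155] R [[-0.994, 0.091, -0.063], [0.093, 0.995, -0.039], [0.059, -0.045, -0.997]]
```

Request:
{"name": "servo_tool", "arguments": {"steps": [[-0.15,0,0,0],[-0.15,0,0,0],[-0.15,0,0,0],[-0.13,0,0,0],[0,0,0,0]]}}

```text
time_s: 20.25
ee_pos: [0.3433, 0.1411, 0.226]
orientation: [-0.033, 0.046, 0.998, -0.021]
contact_force: [-0.2, 1.4, 0.1]
grip_width: 0.0856
gripper_force: 0.0
```

Request:
{"name": "servo_tool", "arguments": {"steps": [[0,-0.02,0.12,0],[0,-0.02,0.12,0],[0,-0.02,0.12,0],[0,0,0,0]]}}

```text
time_s: 20.65
ee_pos: [0.3271, 0.1189, 0.116]
orientation: [-0.036, 0.046, 0.998, -0.022]
contact_force: [-0.6, -1.5, -0.3]
grip_width: 0.0854
gripper_force: 0.0
```

```bash
python3 - <<'E'
from h import *
to(.32,.133,.12);ori()
E
```

```text
t 20.65 pos [0.3271 0.1189 0.116 ] yang 84.87 tilt 4.85 F [-0.6 -1.5 -0.3] w 0.0854 gf 0.0
shares [ 0.029  0.044 -0.013] twist 0.0002
lean 4.85 az of -z 28.1 q [ 0.08  -0.308  2.39  -0.037  1.138 -1.383] R [[-0.993, 0.089, -0.075], [0.092, 0.995, -0.04], [0.071, -0.046, -0.996]]
```

Request:
{"name": "servo_tool", "arguments": {"steps": [[0.145,-0.067,0.01,0],[0.145,-0.067,0.01,0],[0.145,-0.067,0.012,0],[0.145,-0.067,0.015,0],[0.145,-0.067,0.015,0]]}}

```text
time_s: 21.15
ee_pos: [0.2269, 0.0854, 0.2054]
orientation: [-0.066, 0.045, 0.996, -0.036]
contact_force: [0.4, 0.0, 0.6]
grip_width: 0.0855
gripper_force: 0.0
```

```bash
python3 - <<'E'
from h import *
to(.32,.133,.12);ori()
E
```

```text
t 21.15 pos [0.2269 0.0854 0.2054] yang 85.09 tilt 8.57 F [0.4 0.  0.6] w 0.0855 gf 0.0
shares [-0.328  0.206  0.23 ] twist 0.0014
lean 8.57 az of -z 26.2 q [ 0.003 -0.747  2.481 -0.065  1.542 -1.47 ] R [[-0.987, 0.085, -0.134], [0.095, 0.993, -0.066], [0.127, -0.078, -0.989]]
```

Request:
{"name": "servo_tool", "arguments": {"steps": [[-0.155,-0.08,-0.013,0],[-0.155,-0.08,-0.013,0],[-0.155,-0.08,-0.013,0],[-0.02,0.008,0.11,0],[-0.02,0.008,0.11,0]]}}

```text
time_s: 21.65
ee_pos: [0.3606, 0.0035, 0.1372]
orientation: [-0.063, 0.046, 0.996, -0.036]
contact_force: [-0.3, -0.2, -0.2]
grip_width: 0.0853
gripper_force: 0.0
```

Request:
{"name": "servo_tool", "arguments": {"steps": [[-0.02,0.008,0.11,0],[-0.02,0.008,0.11,0],[0.15,-0.01,0.05,0],[0.15,-0.01,0.05,0],[0.15,-0.01,0.05,0]]}}

```text
time_s: 22.15
ee_pos: [0.2985, 0.0105, 0.0579]
orientation: [-0.089, 0.046, 0.994, -0.039]
contact_force: [0.6, 0.2, -0.2]
grip_width: 0.0856
gripper_force: 0.0
```

```bash
python3 - <<'E'
from h import *
to(.34,.0,.07);ori()
E
```

```text
t 22.15 pos [0.2985 0.0105 0.0579] yang 85.09 tilt 11.15 F [ 0.6  0.2 -0.2] w 0.0856 gf 0.0
shares [-0.132 -0.026 -0.062] twist 0.0014
lean 11.15 az of -z 20.9 q [-0.217 -0.252  2.482 -0.121  1.078 -1.628] R [[-0.98, 0.085, -0.181], [0.099, 0.993, -0.069], [0.173, -0.086, -0.981]]
```

Request:
{"name": "servo_tool", "arguments": {"steps": [[0.147,-0.013,0.03,0],[0.147,-0.013,0.03,0],[0.147,-0.013,0.035,0],[0.147,-0.013,0.04,0],[0.147,-0.013,0.04,0]]}}

```text
time_s: 22.65
ee_pos: [0.2597, 0.0332, 0.105]
orientation: [-0.143, 0.047, 0.988, -0.047]
contact_force: [0.1, 0.3, -0.4]
grip_width: 0.0857
gripper_force: 0.0
```

```bash
python3 - <<'E'
from h import *
to(.34,.0,.07);ori()
E
```

```text
t 22.65 pos [0.2597 0.0332 0.105 ] yang 85.4 tilt 17.28 F [ 0.1  0.3 -0.4] w 0.0857 gf 0.0
shares [-0.3   -0.076  0.044] twist 0.0031
lean 17.28 az of -z 15.6 q [-0.147 -0.376  2.481 -0.125  1.315 -1.573] R [[-0.955, 0.08, -0.286], [0.107, 0.991, -0.08], [0.277, -0.107, -0.955]]
```

Request:
{"name": "servo_tool", "arguments": {"steps": [[0.13,-0.02,0.08,0],[0.13,-0.02,0.08,0],[0.13,-0.02,0.08,0],[0.13,-0.02,0.085,0],[0.13,-0.02,0.09,0]]}}

```text
time_s: 23.15
ee_pos: [0.2278, 0.0542, 0.1129]
orientation: [-0.197, 0.047, 0.977, -0.059]
contact_force: [0.4, 0.2, -0.4]
grip_width: 0.0851
gripper_force: 0.0
```

Request:
{"name": "servo_tool", "arguments": {"steps": [[0.13,-0.02,0.09,0],[0.13,-0.02,0.09,0],[0.13,-0.02,0.095,0],[0.13,-0.02,0.095,0],[0.13,-0.02,0.095,0]]}}

```text
time_s: 23.65
ee_pos: [0.1839, 0.0985, 0.141]
orientation: [-0.241, 0.046, 0.966, -0.078]
contact_force: [-0.5, 0.6, 0.7]
grip_width: 0.0855
gripper_force: 0.0
```

```bash
python3 - <<'E'
from h import *
to(.34,.0,.2);ori()
E
```

```text
t 23.65 pos [0.1839 0.0985 0.141 ] yang 87.05 tilt 29.32 F [-0.5  0.6  0.7] w 0.0855 gf 0.0
shares [-0.409 -0.33  -0.375] twist 0.0123
lean 29.32 az of -z 15.3 q [ 0.097 -0.429  2.484 -0.083  1.592 -1.36 ] R [[-0.88, 0.051, -0.472], [0.126, 0.984, -0.129], [0.458, -0.173, -0.872]]
```

Request:
{"name": "servo_tool", "arguments": {"steps": [[-0.107,-0.133,0,0],[-0.107,-0.133,0,0],[-0.107,-0.133,0,0],[0.12,0.02,0.09,0],[0.12,0.02,0.09,0]]}}

```text
time_s: 24.15
ee_pos: [0.2148, -0.0127, 0.1125]
orientation: [-0.253, 0.048, 0.963, -0.077]
contact_force: [-0.4, -0.2, 0.5]
grip_width: 0.0855
gripper_force: 0.0
```

Request:
{"name": "servo_tool", "arguments": {"steps": [[0.12,0.02,0.09,0],[0.12,0.02,0.09,0],[0.12,0.02,0.09,0],[0.12,0.02,0.09,0],[0.12,0.02,0.09,0]]}}

```text
time_s: 24.65
ee_pos: [0.1813, 0.0573, 0.1399]
orientation: [-0.289, 0.047, 0.952, -0.086]
contact_force: [0.4, -0.1, 0.8]
grip_width: 0.0852
gripper_force: 0.0
```

```bash
python3 - <<'E'
from h import *
to(.36,-.0,.25);ori()
E
```

```text
t 24.65 pos [0.1813 0.0573 0.1399] yang 87.72 tilt 35.14 F [ 0.4 -0.1  0.8] w 0.0852 gf 0.0
shares [-0.321 -0.234 -0.607] twist 0.016
lean 35.14 az of -z 13.7 q [-0.03  -0.383  2.484 -0.154  1.636 -1.466] R [[-0.828, 0.039, -0.559], [0.138, 0.981, -0.137], [0.543, -0.191, -0.818]]
```

Request:
{"name": "servo_tool", "arguments": {"steps": [[0,-0.02,-0.15,0],[0,-0.02,-0.15,0],[0,-0.02,-0.15,0],[0,-0.02,-0.15,0],[-0.12,0.034,-0.1,0]]}}

```text
time_s: 25.15
ee_pos: [0.3304, 0.0672, 0.3002]
orientation: [-0.284, 0.047, 0.954, -0.086]
contact_force: [0.7, -0.5, 0.7]
grip_width: 0.0853
gripper_force: 0.0
```

Request:
{"name": "servo_tool", "arguments": {"steps": [[-0.12,0.034,-0.1,0],[-0.12,0.034,-0.1,0],[-0.12,0.034,-0.1,0],[-0.12,0.034,-0.1,0],[-0.12,0.034,-0.1,0]]}}

```text
time_s: 25.65
ee_pos: [0.5646, 0.1137, 0.3101]
orientation: [-0.289, 0.046, 0.952, -0.086]
contact_force: [0.2, -0.6, 0.5]
grip_width: 0.0856
gripper_force: 0.0
```

Request:
{"name": "servo_tool", "arguments": {"steps": [[-0.12,0.034,-0.1,0],[-0.12,0.034,-0.1,0],[-0.12,0.034,-0.1,0],[-0.12,0.034,-0.1,0],[-0.12,0.034,-0.1,0]]}}

```text
time_s: 26.15
ee_pos: [0.7853, 0.1566, 0.3251]
orientation: [-0.289, 0.046, 0.952, -0.086]
contact_force: [2.1, -0.3, -0.3]
grip_width: 0.0854
gripper_force: 0.0
```

Request:
{"name": "servo_tool", "arguments": {"steps": [[-0.12,0.034,-0.09,0],[-0.12,0.034,-0.09,0],[-0.12,0.034,-0.09,0],[-0.12,0.034,-0.08,0],[-0.12,0.034,-0.08,0]]}}

```text
time_s: 26.65
ee_pos: [0.8372, 0.1633, 0.2856]
orientation: [-0.252, 0.046, 0.964, -0.077]
contact_force: [-0.2, -1.4, 0.7]
grip_width: 0.0852
gripper_force: 0.0
```

```bash
python3 - <<'E'
from h import *
to(.9,.2,.3);ori()
E
```

```text
t 26.65 pos [0.8372 0.1633 0.2856] yang 87.08 tilt 30.52 F [-0.2 -1.4  0.7] w 0.0852 gf 0.0
shares [-0.143  0.122 -0.16 ] twist 0.0124
lean 30.52 az of -z 14.4 q [ 0.097  1.171  0.21  -0.103  2.285 -1.425] R [[-0.869, 0.05, -0.492], [0.128, 0.984, -0.126], [0.478, -0.172, -0.861]]
```

Request:
{"name": "servo_tool", "arguments": {"steps": [[-0.115,0.03,-0.11,0],[-0.115,0.03,-0.11,0],[-0.12,0.03,-0.1,0],[-0.12,0.03,-0.1,0],[-0.125,0.03,-0.1,0]]}}

```text
time_s: 27.15
ee_pos: [0.8604, 0.1614, 0.2752]
orientation: [-0.203, 0.046, 0.976, -0.066]
contact_force: [0.3, -0.5, -0.5]
grip_width: 0.0853
gripper_force: 0.0
```

Request:
{"name": "servo_tool", "arguments": {"steps": [[-0.13,0.03,-0.09,0],[-0.13,0.03,-0.09,0],[-0.13,0.03,-0.09,0],[-0.13,0.03,-0.085,0],[-0.13,0.03,-0.08,0]]}}

```text
time_s: 27.65
ee_pos: [0.8878, 0.1583, 0.2636]
orientation: [-0.149, 0.045, 0.986, -0.054]
contact_force: [-0.9, 0.2, 0.2]
grip_width: 0.0856
gripper_force: 0.0
```

Request:
{"name": "servo_tool", "arguments": {"steps": [[-0.14,0.03,-0.08,0],[-0.14,0.03,-0.075,0],[-0.14,0.03,-0.07,0],[-0.14,0.03,-0.07,0],[-0.14,0.03,-0.065,0]]}}

```text
time_s: 28.15
ee_pos: [0.9185, 0.1538, 0.2551]
orientation: [-0.091, 0.044, 0.994, -0.042]
contact_force: [0.5, -1.3, -0.4]
grip_width: 0.0855
gripper_force: 0.0
```

```bash
python3 - <<'E'
from h import *
to(.9,.2,.3);ori()
E
```

```text
t 28.15 pos [0.9185 0.1538 0.2551] yang 85.35 tilt 11.44 F [ 0.5 -1.3 -0.4] w 0.0855 gf 0.0
shares [ 0.102  0.134 -0.147] twist 0.0028
lean 11.44 az of -z 22.1 q [ 0.074  1.171  0.211 -0.066  1.949 -1.426] R [[-0.98, 0.081, -0.184], [0.096, 0.993, -0.075], [0.176, -0.091, -0.98]]
```

Request:
{"name": "servo_tool", "arguments": {"steps": [[-0.1,0.12,-0.04,0],[-0.1,0.12,-0.04,0],[-0.1,0.12,-0.04,0],[-0.12,0.1,-0.035,0],[-0.14,0.07,-0.03,0]]}}

```text
time_s: 28.65
ee_pos: [0.9281, 0.261, 0.2283]
orientation: [-0.037, 0.041, 0.998, -0.026]
contact_force: [0.4, -0.4, -0.5]
grip_width: 0.0849
gripper_force: 0.0
```

Request:
{"name": "servo_tool", "arguments": {"steps": [[-0.14,0.07,-0.03,0],[-0.14,0.07,-0.02,0],[-0.14,0.07,-0.02,0]]}}

```text
time_s: 28.95
ee_pos: [0.9471, 0.2754, 0.2118]
orientation: [-0.001, 0.043, 0.999, -0.014]
contact_force: [-1.0, 0.3, 0.2]
grip_width: 0.0851
gripper_force: 0.0
```

```bash
python3 - <<'E'
from h import *
to(.545,-.337,.24);ori()
E
```

```text
t 28.95 pos [0.9471 0.2754 0.2118] yang 85.05 tilt 1.61 F [-1.   0.3  0.2] w 0.0851 gf 0.0
shares [ 1.159 -2.151 -0.033] twist 0.0012
lean 1.61 az of -z 84.7 q [ 0.187  1.211  0.211 -0.027  1.727 -1.301] R [[-0.996, 0.086, -0.003], [0.086, 0.996, -0.028], [0.0, -0.028, -1.0]]
```

Request:
{"name": "servo_tool", "arguments": {"steps": [[0,0,0,0.044],[0,0,0,0.044],[0,0,0,0.044],[0,0,0,0.044],[0,0,0,0.044]]}}

```text
time_s: 29.45
ee_pos: [0.947, 0.2748, 0.2124]
orientation: [0.004, 0.382, 0.924, -0.014]
contact_force: [-0.5, -0.8, 0.5]
grip_width: 0.085
gripper_force: 0.0
```

Request:
{"name": "servo_tool", "arguments": {"steps": [[0,0,0,0.044],[0,0,0,0.044],[0,0,0,0.044],[0,0,0,0.044],[0,0,0,0.042]]}}

```text
time_s: 29.95
ee_pos: [0.947, 0.2748, 0.2123]
orientation: [0.008, 0.67, 0.742, -0.012]
contact_force: [0.2, 0.2, -0.6]
grip_width: 0.0851
gripper_force: 0.0
```

Request:
{"name": "servo_tool", "arguments": {"steps": [[-0.12,-0.1,0,0],[-0.12,-0.1,0,0],[-0.12,-0.1,0,0],[-0.12,-0.1,0,0],[-0.12,-0.1,0,0]]}}

```text
time_s: 30.45
ee_pos: [0.8302, 0.0945, 0.2197]
orientation: [0.009, 0.668, 0.744, -0.011]
contact_force: [1.2, 0.3, 0.9]
grip_width: 0.0854
gripper_force: 0.0
```

Request:
{"name": "servo_tool", "arguments": {"steps": [[-0.12,-0.1,0,0],[-0.12,-0.1,0,0],[-0.12,-0.1,0,0],[-0.12,-0.1,0,0],[-0.12,-0.1,0,0]]}}

```text
time_s: 30.95
ee_pos: [0.7007, -0.1007, 0.2257]
orientation: [0.009, 0.668, 0.744, -0.012]
contact_force: [1.5, -0.6, 0.3]
grip_width: 0.0855
gripper_force: 0.0
```

```bash
python3 - <<'E'
from h import *
to(.545,-.337,.2,6.3);ori()
E
```

```text
t 30.95 pos [ 0.7007 -0.1007  0.2257] yang 6.2 tilt 1.66 F [ 1.5 -0.6  0.3] w 0.0855 gf 0.0
shares [-0.724 -0.601  0.11 ] twist -0.0006
lean 1.66 az of -z 85.4 q [-0.276  0.361  1.493 -0.03   1.282 -0.376] R [[-0.108, 0.994, -0.002], [0.994, 0.108, -0.029], [-0.028, -0.005, -1.0]]
```

Request:
{"name": "servo_tool", "arguments": {"steps": [[-0.12,-0.1,0.02,0],[-0.12,-0.1,0.02,0],[-0.12,-0.1,0.02,0],[-0.12,-0.1,0.02,0],[-0.12,-0.1,0.02,0]]}}

```text
time_s: 31.45
ee_pos: [0.571, -0.2968, 0.2017]
orientation: [0.009, 0.668, 0.744, -0.012]
contact_force: [0.1, -0.4, 0.2]
grip_width: 0.0849
gripper_force: 0.0
```

Request:
{"name": "servo_tool", "arguments": {"steps": [[-0.12,-0.1,0.01,0],[0,0,0,0],[0,0,0,0]]}}

```text
time_s: 31.75
ee_pos: [0.5456, -0.3354, 0.1998]
orientation: [0.008, 0.669, 0.743, -0.012]
contact_force: [0.4, -0.2, 0.1]
grip_width: 0.0854
gripper_force: 0.0
```

```bash
python3 - <<'E'
from h import *
to(.545,-.337,.067,6.3)
E
```

```text
t 31.75 pos [ 0.5456 -0.3354  0.1998] yang 6.04 tilt 1.65 F [ 0.4 -0.2  0.1] w 0.0854 gf 0.0
shares [ 0.007 -0.     0.443] twist -0.0014
```

Descend and close on the bar.

Request:
{"name": "servo_tool", "arguments": {"steps": [[0.003,0,0.12,0],[0.002,0,0.12,0],[0.002,0,0.1,0],[0,0,0.06,0],[0,0,0.04,0]]}}

```text
time_s: 32.25
ee_pos: [0.5456, -0.3339, 0.0656]
orientation: [0.007, 0.667, 0.745, -0.012]
contact_force: [-0.8, 0.3, 0.5]
grip_width: 0.0854
gripper_force: 0.0
```

Request:
{"name": "servo_tool", "arguments": {"steps": [[0,0,0,0],[0,0,0,0]]}}

```text
time_s: 32.45
ee_pos: [0.5463, -0.3359, 0.0686]
orientation: [0.009, 0.667, 0.745, -0.012]
contact_force: [0.9, -0.6, 0.2]
grip_width: 0.0855
gripper_force: 0.0
```

Request:
{"name": "servo_tool", "arguments": {"steps": [[0,0,0,0],[0,0,0,0],[0,0,0,0],[0,0,0,0],[0,0,0,0]], "grip": 0, "newtons": 80}}

```text
time_s: 32.95
ee_pos: [0.5454, -0.3364, 0.0684]
orientation: [0.008, 0.668, 0.744, -0.012]
contact_force: [-0.4, 0.4, -1.9]
grip_width: 0.0166
gripper_force: 78.1
```

Request:
{"name": "servo_tool", "arguments": {"steps": [[0,0,0,0],[0,0,0,0],[0,0,0,0]]}}

```text
time_s: 33.25
ee_pos: [0.5452, -0.3364, 0.0682]
orientation: [0.008, 0.668, 0.744, -0.012]
contact_force: [-3.0, 0.5, 4.7]
grip_width: 0.0167
gripper_force: 79.0
```

```bash
python3 - <<'E'
from h import *
to(.545,-.337,.30,6.3)
c=snap('scene');cv2.imwrite('pics/s2.png',cv2.resize(c['img'][160:380,140:380,::-1],None,fx=2.7,fy=2.7,interpolation=3))
E
```

```text
t 33.25 pos [ 0.5452 -0.3364  0.0682] yang 6.19 tilt 1.66 F [-3.   0.5  4.7] w 0.0167 gf 79.0
shares [-0.024 -0.006 -0.772] twist -0.0006
```

View pics/s2.png

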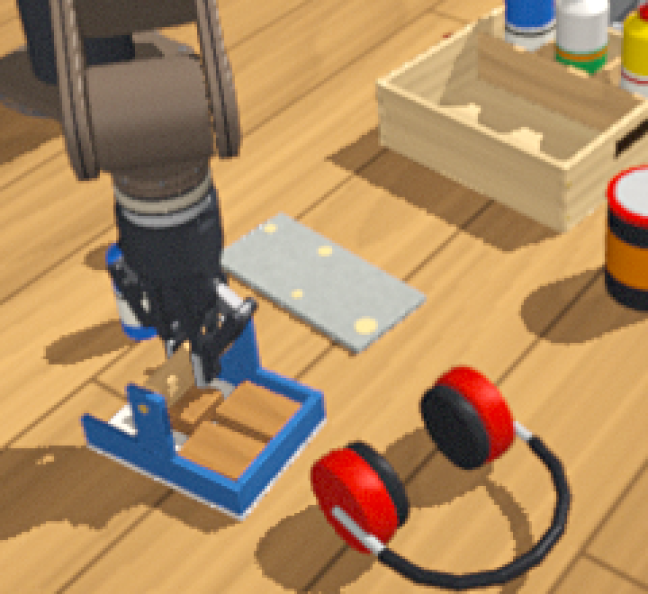

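The bar is gripped at crop (190,370) with the pads inside the tray. The three bottles stand in their cells. I lift, then twist the tray so its open end points outward.

Request:
{"name": "servo_tool", "arguments": {"steps": [[0,0,-0.04,0],[0,0,-0.08,0],[0,0,-0.12,0],[0,0,-0.12,0],[0,0,-0.12,0]]}}

```text
time_s: 33.8
ee_pos: [0.545, -0.331, 0.211]
orientation: [0.006, 0.668, 0.744, -0.012]
contact_force: [0.0, -0.8, -4.4]
grip_width: 0.0169
gripper_force: 78.5
```

Request:
{"name": "servo_tool", "arguments": {"steps": [[0,0,-0.12,0],[0,0,-0.1,0.02],[0,0,-0.06,0.04],[0,0,-0.02,0.047],[0,0,0,0.047]]}}

```text
time_s: 34.3
ee_pos: [0.5463, -0.3292, 0.3021]
orientation: [0.011, 0.828, 0.56, -0.009]
contact_force: [0.2, -0.5, -4.6]
grip_width: 0.0171
gripper_force: 78.5
```

Request:
{"name": "servo_tool", "arguments": {"steps": [[0,0,0,0.047],[0,0,0,0.047],[0,0,0,0.047],[0,0,0,0.047],[0,0,0,0.047]]}}

```text
time_s: 34.8
ee_pos: [0.5456, -0.3287, 0.2994]
orientation: [0.012, 0.975, 0.224, -0.006]
contact_force: [-0.4, -0.2, -4.5]
grip_width: 0.017
gripper_force: 78.5
```

Request:
{"name": "servo_tool", "arguments": {"steps": [[0,0,0,0.047],[0,0,0,0.047],[0,0,0,0.047],[0,0,0,0.047],[0,0,0,0.047]]}}

```text
time_s: 35.3
ee_pos: [0.5457, -0.3287, 0.2994]
orientation: [0.013, 0.99, -0.143, -0.001]
contact_force: [0.9, 0.4, -4.6]
grip_width: 0.0171
gripper_force: 78.5
```

Request:
{"name": "servo_tool", "arguments": {"steps": [[0,0,0,0.047],[0,0,0,0.047],[0,0,0,0.047],[0,0,0,0.047],[0,0,0,0.03]]}}

```text
time_s: 35.8
ee_pos: [0.5457, -0.3287, 0.2995]
orientation: [0.013, 0.884, -0.467, 0.003]
contact_force: [-0.1, 0.5, -3.9]
grip_width: 0.0171
gripper_force: 78.5
```

```bash
python3 - <<'E'
from h import *
to(.9,-.09,.30,-155);ori()
E
```

```text
t 35.8 pos [ 0.5457 -0.3287  0.2995] yang -145.64 tilt 1.51 F [-0.1  0.5 -3.9] w 0.0171 gf 78.5
shares [ 0.01  -1.424 -0.03 ] twist 0.052
lean 1.51 az of -z 76.4 q [-0.692  0.156  1.606 -0.024  1.368  1.855] R [[0.565, -0.825, -0.006], [-0.825, -0.564, -0.026], [0.018, 0.02, -1.0]]
```

Request:
{"name": "servo_tool", "arguments": {"steps": [[0,-0.04,0,0.02],[0,-0.08,0,0.02],[0,-0.12,0,0],[0,-0.13,0,0],[0,-0.13,0,0]]}}

```text
time_s: 36.3
ee_pos: [0.6783, -0.2565, 0.2968]
orientation: [0.013, 0.854, -0.519, 0.004]
contact_force: [0.7, 0.3, -4.3]
grip_width: 0.0168
gripper_force: 78.6
```

Request:
{"name": "servo_tool", "arguments": {"steps": [[0,-0.13,0,0],[0,-0.13,0,0],[0,-0.13,0,0],[0,-0.13,0,0],[0,-0.13,0,0]]}}

```text
time_s: 36.8
ee_pos: [0.8516, -0.1665, 0.2928]
orientation: [0.013, 0.855, -0.519, 0.004]
contact_force: [0.9, -0.8, -3.6]
grip_width: 0.0168
gripper_force: 78.6
```

Request:
{"name": "servo_tool", "arguments": {"steps": [[0.03,-0.13,0,0],[0.06,-0.13,-0.02,0],[0.08,-0.13,-0.02,0],[0.08,-0.135,-0.02,0],[0.08,-0.135,-0.02,0]]}}

```text
time_s: 37.3
ee_pos: [0.9702, -0.1509, 0.2774]
orientation: [0.004, 0.855, -0.518, 0.024]
contact_force: [0.1, -0.0, -6.1]
grip_width: 0.0171
gripper_force: 79.0
```

```bash
python3 - <<'E'
from h import *
to(.95,-.09,.30,-155);ori()
E
```

```text
t 37.3 pos [ 0.9702 -0.1509  0.2774] yang -152.46 tilt 2.79 F [ 0.1 -0.  -6.1] w 0.0171 gf 79.0
shares [-0.207 -0.035 -0.084] twist 0.0141
lean 2.79 az of -z 138.1 q [-0.252  1.14   0.217 -0.023  1.741  2.405] R [[0.461, -0.887, 0.036], [-0.886, -0.462, -0.033], [0.046, -0.017, -0.999]]
```

Request:
{"name": "servo_tool", "arguments": {"steps": [[0.075,-0.14,-0.02,0],[0.075,-0.14,-0.015,0],[0.075,-0.14,-0.015,0],[0.075,-0.14,-0.01,0],[0.075,-0.14,-0.005,0]]}}

```text
time_s: 37.8
ee_pos: [1.012, -0.1271, 0.2781]
orientation: [-0.024, 0.851, -0.516, 0.093]
contact_force: [-0.2, 0.6, -4.6]
grip_width: 0.0169
gripper_force: 79.1
```

Request:
{"name": "servo_tool", "arguments": {"steps": [[0.075,-0.14,0,0],[0.075,-0.14,0,0],[0.075,-0.14,0.005,0],[0.075,-0.14,0.01,0],[0.075,-0.14,0.01,0]]}}

```text
time_s: 38.3
ee_pos: [1.0503, -0.1083, 0.2702]
orientation: [-0.051, 0.845, -0.51, 0.152]
contact_force: [-0.2, -0.1, -4.4]
grip_width: 0.0167
gripper_force: 79.1
```

```bash
python3 - <<'E'
from h import *
to(.95,-.09,.30,-155);ori()
c=snap('scene');cv2.imwrite('pics/s3.png',c['img'][:,:,::-1])
E
```

```text
t 38.3 pos [ 1.0503 -0.1083  0.2702] yang -150.77 tilt 18.42 F [-0.2 -0.1 -4.4] w 0.0167 gf 79.1
shares [-0.178  0.23  -0.202] twist 0.0235
lean 18.42 az of -z 167.6 q [-0.197  1.164  0.211 -0.006  1.445  2.46 ] R [[0.433, -0.847, 0.309], [-0.878, -0.474, -0.068], [0.204, -0.241, -0.949]]
```

View pics/s3.png

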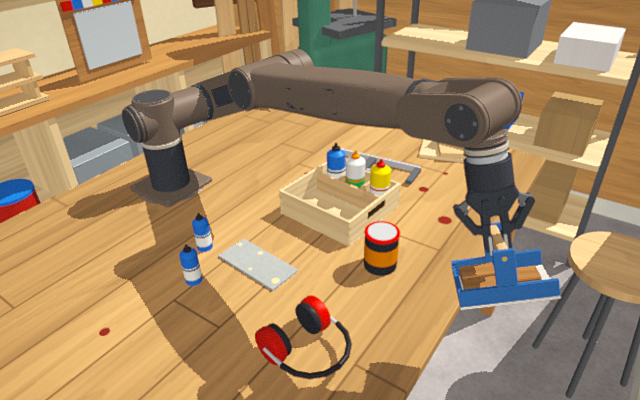

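The tray hangs tilted at (505,275). Its open end is outward and raised, the pads rest against the closed end, and the bottles stand in their cells. I push on to about 35°.

Request:
{"name": "servo_tool", "arguments": {"steps": [[0.07,-0.135,0.015,0],[0.07,-0.135,0.02,0],[0.07,-0.135,0.02,0],[0.07,-0.13,0.025,0],[0.07,-0.13,0.03,0]]}}

```text
time_s: 38.85
ee_pos: [1.0842, -0.092, 0.2701]
orientation: [-0.079, 0.835, -0.503, 0.207]
contact_force: [0.5, 0.7, -4.9]
grip_width: 0.0168
gripper_force: 79.1
```

Request:
{"name": "servo_tool", "arguments": {"steps": [[0.07,-0.13,0.035,0],[0.07,-0.13,0.035,0],[0.07,-0.125,0.04,0],[0.07,-0.125,0.045,0],[0.07,-0.125,0.045,0]]}}

```text
time_s: 39.35
ee_pos: [1.1146, -0.0834, 0.2716]
orientation: [-0.106, 0.823, -0.494, 0.26]
contact_force: [0.3, 0.2, -4.0]
grip_width: 0.0171
gripper_force: 79.2
```

```bash
cat >> h.py <<'E'
def tote(x,y): return np.array([.5392,.1833])+x*np.array([.99595,-.08994])+y*np.array([.08994,.99595])
def tcp_for_bar(x,y,z):
    o=get_obs();w,a,b,c=o['orientation'];R=Ro.from_quat([a,b,c,w]).as_matrix()
    return np.array([x,y,z])+.019*R[:,2]
E
python3 - <<'E'
from h import *
ori()
b=tote(.02,-.041);p=tcp_for_bar(*b,.30);print(b,p);to(*p,-5)
E
```

```text
lean 32.54 az of -z 171.2 q [-0.167  1.19   0.211  0.007  1.173  2.484] R [[0.377, -0.758, 0.532], [-0.868, -0.49, -0.083], [0.323, -0.43, -0.843]]
[0.55543146 0.14066725] [0.56553107 0.1390995  0.28398313]
t 39.35 pos [ 1.1146 -0.0834  0.2716] yang -147.14 tilt 32.54 F [ 0.3  0.2 -4. ] w 0.0171 gf 79.2
shares [-1.321  1.007 -1.069] twist 0.2103
```

Request:
{"name": "servo_tool", "arguments": {"steps": [[0.07,-0.12,0.05,0],[0.07,-0.12,0.05,0],[0,0,0,0],[-0.03,0.025,-0.03,0],[-0.06,0.05,-0.05,0]]}}

```text
time_s: 39.85
ee_pos: [1.0849, -0.0696, 0.2687]
orientation: [-0.115, 0.818, -0.491, 0.278]
contact_force: [1.7, -0.5, -3.5]
grip_width: 0.0172
gripper_force: 79.2
```

Request:
{"name": "servo_tool", "arguments": {"steps": [[-0.1,0.08,-0.08,0],[-0.1,0.08,-0.08,0],[-0.1,0.08,-0.08,0],[-0.1,0.08,-0.08,0],[-0.1,0.08,-0.08,0]]}}

```text
time_s: 40.35
ee_pos: [0.8747, 0.0123, 0.2668]
orientation: [-0.116, 0.817, -0.49, 0.28]
contact_force: [0.5, 0.3, -3.7]
grip_width: 0.0167
gripper_force: 79.2
```

Request:
{"name": "servo_tool", "arguments": {"steps": [[-0.1,0.08,-0.08,0],[-0.1,0.08,-0.08,0],[-0.1,0.08,-0.08,0],[-0.1,0.08,-0.08,0],[-0.1,0.08,-0.08,0]]}}

```text
time_s: 40.85
ee_pos: [0.6637, 0.093, 0.2582]
orientation: [-0.116, 0.817, -0.49, 0.28]
contact_force: [0.0, 0.8, -4.1]
grip_width: 0.017
gripper_force: 79.2
```

```bash
python3 - <<'E'
from h import *
ori()
b=tote(.02,-.041);p=tcp_for_bar(*b,.30);print(b,p);to(*p,-5)
E
```

```text
lean 35.28 az of -z 171.6 q [ 0.025 -0.01   1.942 -0.173  0.608  2.788] R [[0.363, -0.736, 0.571], [-0.866, -0.492, -0.084], [0.343, -0.465, -0.816]]
[0.55543146 0.14066725] [0.56628975 0.13907327 0.28449011]
t 40.85 pos [0.6637 0.093  0.2582] yang -146.22 tilt 35.28 F [ 0.   0.8 -4.1] w 0.017 gf 79.2
shares [-0.221  0.123 -0.27 ] twist 0.2155
```

Request:
{"name": "servo_tool", "arguments": {"steps": [[-0.09,0.08,-0.03,0],[-0.09,0.08,-0.03,0],[-0.06,0.05,-0.02,-0.02],[-0.03,0.03,-0.01,-0.03],[0,0,0,-0.047]]}}

```text
time_s: 41.35
ee_pos: [0.5651, 0.1231, 0.2188]
orientation: [-0.075, 0.886, -0.354, 0.29]
contact_force: [-0.4, 0.1, -5.1]
grip_width: 0.0171
gripper_force: 79.2
```

Request:
{"name": "servo_tool", "arguments": {"steps": [[0,0,0,-0.047],[0,0,0,-0.047],[0,0,0,-0.047],[0,0,0,-0.047],[0,0,0,-0.047]]}}

```text
time_s: 41.85
ee_pos: [0.5675, 0.1225, 0.2208]
orientation: [0.035, 0.953, -0.011, 0.3]
contact_force: [-0.6, -1.2, -4.0]
grip_width: 0.0168
gripper_force: 79.2
```

```bash
cat >> h.py <<'E'
def twist_left():
    o=get_obs();w,a,b,c=o['orientation'];R=Ro.from_quat([a,b,c,w]).as_matrix()
    up=np.array([0,0,1.]);up-=R[:,2]*R[2,2];up/=np.linalg.norm(up)
    print('twist left',round(np.arctan2(-up@R[:,0],up@R[:,1])/np.pi,4))
E
python3 - <<'E'
from h import *
ori();twist_left()
b=tote(.02,-.05);p=tcp_for_bar(*b,.235);to(*p,-5)
E
```

```text
lean 35.11 az of -z 172.8 q [ 0.092 -0.178  2.167 -0.235  0.563  1.847] R [[0.82, -0.042, 0.571], [-0.0, -0.997, -0.072], [0.572, 0.059, -0.818]]
twist left -0.4672
t 41.85 pos [0.5675 0.1225 0.2208] yang -92.4 tilt 35.11 F [-0.6 -1.2 -4. ] w 0.0168 gf 79.2
shares [-0.008 -0.026 -0.002] twist -0.4855
```

Request:
{"name": "servo_tool", "arguments": {"steps": [[-0.004,-0.026,0,-0.047],[0,0,0,-0.047],[0,0,0,-0.047],[0,0,0,-0.047],[0,0,0,-0.047]]}}

```text
time_s: 42.35
ee_pos: [0.5669, 0.1303, 0.2196]
orientation: [0.14, 0.893, 0.334, 0.267]
contact_force: [0.2, -0.4, -4.9]
grip_width: 0.0168
gripper_force: 79.2
```

Request:
{"name": "servo_tool", "arguments": {"steps": [[0,0,0,-0.047],[0,0,0,-0.047],[0,0,0,-0.047],[0,0,0,-0.047],[0,0,0,-0.044]]}}

```text
time_s: 42.85
ee_pos: [0.567, 0.1303, 0.2198]
orientation: [0.226, 0.716, 0.63, 0.2]
contact_force: [0.2, 0.4, -3.6]
grip_width: 0.0173
gripper_force: 79.2
```

Request:
{"name": "servo_tool", "arguments": {"steps": [[0,0,0,0],[0,0,0,0],[0,0,0,0],[0,0,0,0]]}}

```text
time_s: 43.25
ee_pos: [0.5669, 0.1303, 0.2187]
orientation: [0.225, 0.718, 0.628, 0.2]
contact_force: [-0.0, 0.5, -3.0]
grip_width: 0.017
gripper_force: 79.4
```

```bash
python3 - <<'E'
from h import *
ori();twist_left();to(.5,.1,.3)
c=snap('scene');cv2.imwrite('pics/s4.png',cv2.resize(c['img'][90:270,230:450,::-1],None,fx=3.3,fy=3.3,interpolation=3))
E
```

```text
lean 35.03 az of -z 172.7 q [ 0.11  -0.169  2.164 -0.255  0.564  0.418] R [[0.132, 0.811, 0.569], [0.991, -0.11, -0.073], [0.004, 0.574, -0.819]]
twist left -0.002
t 43.25 pos [0.5669 0.1303 0.2187] yang -7.71 tilt 35.03 F [-0.   0.5 -3. ] w 0.017 gf 79.4
shares [-0.129 -0.014 -0.342] twist 0.4858
```

View pics/s4.png

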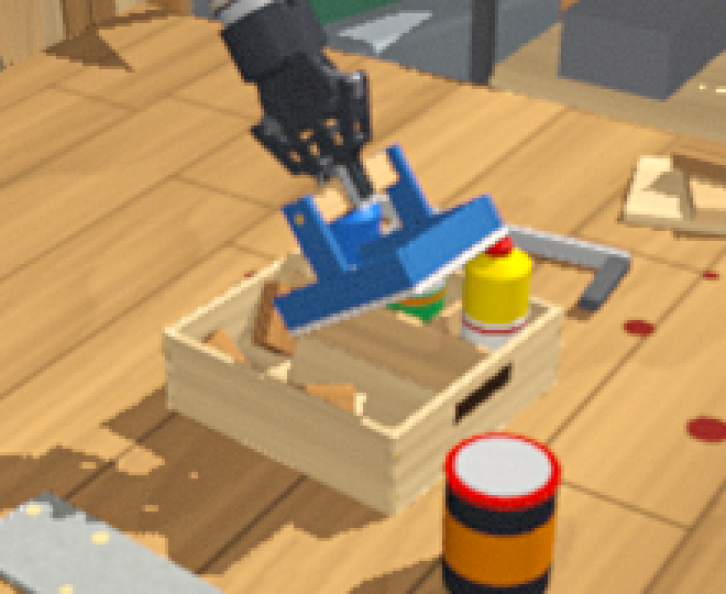

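All three pads are in the bay, at crop (222,345), (275,310) and (330,395), and the tray reads empty at 3 N. I lift it out and undo the lean at the inner limit.

Request:
{"name": "servo_tool", "arguments": {"steps": [[0,0.076,-0.109,0],[0,0.076,-0.109,0],[-0.13,-0.029,-0.02,0],[-0.13,-0.029,-0.02,0],[-0.13,-0.029,-0.02,0]]}}

```text
time_s: 43.8
ee_pos: [0.5192, 0.0177, 0.2978]
orientation: [0.225, 0.717, 0.629, 0.199]
contact_force: [0.5, -1.0, -3.3]
grip_width: 0.0171
gripper_force: 79.5
```

Request:
{"name": "servo_tool", "arguments": {"steps": [[-0.13,-0.029,-0.02,0],[-0.13,-0.029,-0.02,0],[-0.04,0,0,0],[0,-0.08,0.08,0],[0,-0.08,0.08,0]]}}

```text
time_s: 44.3
ee_pos: [0.4758, -0.0681, 0.2314]
orientation: [0.227, 0.718, 0.627, 0.199]
contact_force: [-0.4, 0.3, -4.6]
grip_width: 0.0167
gripper_force: 79.5
```

Request:
{"name": "servo_tool", "arguments": {"steps": [[0,-0.08,0.08,0],[0,-0.14,-0.06,0],[0,-0.14,-0.06,0],[0,-0.14,-0.06,0],[0,-0.14,-0.055,0]]}}

```text
time_s: 44.8
ee_pos: [0.4002, -0.0588, 0.2341]
orientation: [0.194, 0.726, 0.637, 0.172]
contact_force: [-0.1, 0.1, -3.1]
grip_width: 0.0165
gripper_force: 81.7
```

```bash
python3 - <<'E'
from h import *
ori();to(.5,-.1,.2)
E
```

```text
lean 30.05 az of -z 172.7 q [-0.524 -0.744  2.484  0.245  0.927 -0.492] R [[0.131, 0.858, 0.497], [0.991, -0.114, -0.063], [0.003, 0.501, -0.866]]
t 44.8 pos [ 0.4002 -0.0588  0.2341] yang -7.59 tilt 30.05 F [-0.1  0.1 -3.1] w 0.0165 gf 81.7
shares [-0.093  0.244  0.272] twist 0.4865
```

Request:
{"name": "servo_tool", "arguments": {"steps": [[0,-0.155,0,0],[0,-0.155,0,0],[0,-0.155,0.005,0],[0,-0.155,0.01,0],[0,-0.155,0.015,0]]}}

```text
time_s: 45.3
ee_pos: [0.3491, -0.0575, 0.2477]
orientation: [0.148, 0.737, 0.646, 0.133]
contact_force: [0.7, 0.3, -3.1]
grip_width: 0.0166
gripper_force: 81.7
```

Request:
{"name": "servo_tool", "arguments": {"steps": [[0,-0.155,0.02,0],[0,-0.155,0.025,0],[0,-0.155,0.03,0],[0,-0.15,0.03,0],[0,-0.15,0.035,0]]}}

```text
time_s: 45.8
ee_pos: [0.3081, -0.0655, 0.2466]
orientation: [0.099, 0.744, 0.654, 0.096]
contact_force: [0.1, -1.2, -3.7]
grip_width: 0.0167
gripper_force: 81.6
```

```bash
python3 - <<'E'
from h import *
ori();to(.5,-.1,.2)
E
```

```text
lean 15.83 az of -z 175.6 q [-0.665 -0.895  2.484  0.157  1.324 -0.558] R [[0.126, 0.954, 0.272], [0.992, -0.125, -0.021], [0.014, 0.272, -0.962]]
t 45.8 pos [ 0.3081 -0.0655  0.2466] yang -7.46 tilt 15.83 F [ 0.1 -1.2 -3.7] w 0.0167 gf 81.6
shares [-0.036  0.582  0.326] twist 0.4872
```

Request:
{"name": "servo_tool", "arguments": {"steps": [[0.02,0.055,0.125,0],[0.02,0.055,0.125,0],[0.02,0.055,0.11,0],[0,-0.155,0,0],[0,-0.155,0,0]]}}

```text
time_s: 46.3
ee_pos: [0.3589, -0.054, 0.1632]
orientation: [0.077, 0.746, 0.657, 0.081]
contact_force: [0.7, -0.3, -2.0]
grip_width: 0.0169
gripper_force: 82.4
```

Request:
{"name": "servo_tool", "arguments": {"steps": [[0,-0.155,0.01,0],[0,-0.155,0.01,0],[0,-0.155,0.015,0],[0,-0.155,0.02,0],[0,-0.155,0.02,0]]}}

```text
time_s: 46.8
ee_pos: [0.2953, -0.0558, 0.2119]
orientation: [0.037, 0.749, 0.66, 0.047]
contact_force: [-0.1, -0.5, -3.4]
grip_width: 0.0168
gripper_force: 82.3
```

Request:
{"name": "servo_tool", "arguments": {"steps": [[0,-0.155,0.025,0],[0,-0.155,0.03,0],[0,-0.155,0.03,0]]}}

```text
time_s: 47.1
ee_pos: [0.2528, -0.0623, 0.2386]
orientation: [0.011, 0.75, 0.661, 0.028]
contact_force: [0.6, 0.2, -2.9]
grip_width: 0.0167
gripper_force: 82.4
```

```bash
python3 - <<'E'
from h import *
ori();to(.545,-.2,.2)
E
```

```text
lean 3.48 az of -z -160.8 q [-0.694 -0.895  2.482  0.052  1.523 -0.57 ] R [[0.125, 0.991, 0.057], [0.992, -0.126, 0.02], [0.027, 0.054, -0.998]]
t 47.1 pos [ 0.2528 -0.0623  0.2386] yang -7.25 tilt 3.48 F [ 0.6  0.2 -2.9] w 0.0167 gf 82.4
shares [-0.337  1.016  0.175] twist 0.4884
```

Request:
{"name": "servo_tool", "arguments": {"steps": [[0,-0.155,0.03,0],[0,-0.155,0.03,0],[-0.06,0.08,0,0],[-0.09,0.12,0,0],[-0.09,0.12,0,0]]}}

```text
time_s: 47.6
ee_pos: [0.3231, -0.1593, 0.2349]
orientation: [-0.009, 0.75, 0.662, 0.015]
contact_force: [0.1, -0.3, -2.8]
grip_width: 0.017
gripper_force: 82.4
```

Request:
{"name": "servo_tool", "arguments": {"steps": [[-0.09,0.12,0,0],[-0.09,0.12,0,0],[-0.09,0.12,0,0],[-0.09,0.12,0,0],[-0.09,0.12,0,0]]}}

```text
time_s: 48.1
ee_pos: [0.485, -0.3157, 0.2293]
orientation: [-0.011, 0.75, 0.662, 0.015]
contact_force: [0.1, 0.8, -2.7]
grip_width: 0.0165
gripper_force: 82.3
```

Request:
{"name": "servo_tool", "arguments": {"steps": [[-0.09,0.12,0,0],[-0.06,0.08,0,0],[0,0,0,0]]}}

```text
time_s: 48.4
ee_pos: [0.5394, -0.369, 0.227]
orientation: [-0.011, 0.75, 0.661, 0.015]
contact_force: [-0.7, 1.0, -3.6]
grip_width: 0.017
gripper_force: 82.5
```

```bash
python3 - <<'E'
from h import *
ori();to(.545,-.337,.0675,6.3)
E
```

```text
lean 2.13 az of -z -104.1 q [-0.767  0.25   1.629  0.034  1.281 -0.652] R [[0.125, 0.992, 0.009], [0.991, -0.125, 0.036], [0.037, 0.004, -0.999]]
t 48.4 pos [ 0.5394 -0.369   0.227 ] yang -7.2 tilt 2.13 F [-0.7  1.  -3.6] w 0.017 gf 82.5
shares [0.088 0.003 0.535] twist -0.075
```

Request:
{"name": "servo_tool", "arguments": {"steps": [[0.06,0,0.1,0],[0.02,0,0.12,0],[0,0,0.12,0],[0,0,0.08,0],[0,0,0.05,0]]}}

```text
time_s: 48.9
ee_pos: [0.5401, -0.3354, 0.0857]
orientation: [-0.013, 0.75, 0.662, 0.015]
contact_force: [-0.5, 0.5, -3.9]
grip_width: 0.0169
gripper_force: 82.3
```

Request:
{"name": "servo_tool", "arguments": {"steps": [[0,0,0.03,0],[0,0,0,0],[0,0,0,0]]}}

```text
time_s: 49.2
ee_pos: [0.5427, -0.3374, 0.0818]
orientation: [-0.01, 0.75, 0.662, 0.016]
contact_force: [0.4, -0.2, -3.5]
grip_width: 0.0168
gripper_force: 82.3
```

```bash
python3 - <<'E'
from h import *
to(.545,-.337,.0675,-7)
E
```

```text
t 49.2 pos [ 0.5427 -0.3374  0.0818] yang -7.13 tilt 2.09 F [ 0.4 -0.2 -3.5] w 0.0168 gf 82.3
shares [0.001 0.007 0.048] twist -0.0007
```

Request:
{"name": "servo_tool", "arguments": {"steps": [[0,0,0.02,0],[0,0,0.012,0],[0,0,0.006,0],[0,0,0,0]], "newtons": 40}}

```text
time_s: 49.6
ee_pos: [0.5431, -0.337, 0.0716]
orientation: [-0.01, 0.749, 0.662, 0.015]
contact_force: [-0.0, 1.0, 5.6]
grip_width: 0.0168
gripper_force: 83.6
```

```bash
python3 - <<'E'
from h import *
to(.545,-.337,.0675,-7)
E
```

```text
t 49.6 pos [ 0.5431 -0.337   0.0716] yang -7.11 tilt 2.07 F [-0.   1.   5.6] w 0.0168 gf 83.6
shares [0.    0.006 0.014] twist -0.0006
```

Contact (5.6 N). Release, lift straight up, and check.

Request:
{"name": "servo_tool", "arguments": {"steps": [[0,0,0.004,0],[0,0,0,0]]}}

```text
time_s: 49.8
ee_pos: [0.5433, -0.3369, 0.0715]
orientation: [-0.01, 0.749, 0.662, 0.015]
contact_force: [-1.4, 2.5, 7.9]
grip_width: 0.0168
gripper_force: 84.1
```

Request:
{"name": "servo_tool", "arguments": {"steps": [[0,0,0,0],[0,0,0,0],[0,0,0,0],[0,0,0,0],[0,0,0,0]], "grip": 1}}

```text
time_s: 50.3
ee_pos: [0.542, -0.3361, 0.0675]
orientation: [-0.011, 0.75, 0.662, 0.015]
contact_force: [-0.5, -0.7, 0.0]
grip_width: 0.085
gripper_force: 0.0
```

Request:
{"name": "servo_tool", "arguments": {"steps": [[0,0,-0.06,0],[0,0,-0.12,0],[0,0,-0.14,0],[0,0,-0.14,0],[0,0,0,0]]}}

```text
time_s: 50.8
ee_pos: [0.5439, -0.3441, 0.2143]
orientation: [-0.004, 0.75, 0.662, 0.016]
contact_force: [0.1, -0.1, 1.1]
grip_width: 0.0854
gripper_force: 0.0
```

```bash
python3 - <<'E'
from h import *
to(.545,-.337,.25,-7)
c=snap('scene');t=snap('top')
a=cv2.resize(c['img'][120:370,140:420,::-1],(500,446));b=cv2.resize(t['img'][155:270,220:330,::-1],(290,303),interpolation=3)
im=np.zeros((446,790,3),np.uint8);im[:,:500]=a;im[:303,500:]=b
cv2.imwrite('pics/s5.png',im)
W=cloud(t)
w=W[165:260,225:325].reshape(-1,3);w=w[(w[:,2]>.074)&(w[:,2]<.084)];print(cv2.minAreaRect((w[:,:2]*1000).astype(np.float32)))
w=cloud(c).reshape(-1,3);
w=w[(abs(w[:,0]-.545)<.12)&(abs(w[:,1]+.337)<.09)&(w[:,2]>.025)&(w[:,2]<.045)];print(len(w),np.percentile(w[:,2],[90,98]))
E
```

```text
t 50.8 pos [ 0.5439 -0.3441  0.2143] yang -7.13 tilt 1.91 F [ 0.1 -0.1  1.1] w 0.0854 gf 0.0
shares [ 0.027  0.003 -0.118] twist -0.0007
((539.39111328125, 183.26783752441406), (248.4639434814453, 254.65420532226562), 84.70339965820312)
773 [0.03646414 0.04265035]
```

View pics/s5.png

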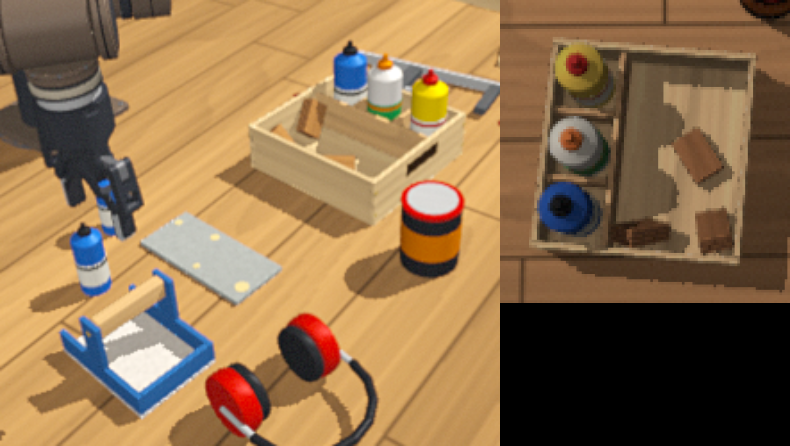

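The empty tray sits flat at (140,345). All three pads are in the bay, at (700,155), (715,230) and (640,232). The bottles are upright in the cells, the tote has not moved, and the bystanders are untouched.

```bash
python3 -c "
from plant import *
print(hand_in())"
```

```text
the job is handed in; nothing more can be done
None
```

I handed the job in at about 51 s: both glue bottles stand upright in their cells, all three clamp pads are in the wide bay (one leaning against a wall), and the empty tray sits flat on the bench; the tote did not move, and the tin, clamp and ear defenders were left alone.

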